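Put away the kiln furniture

ROBOT

A 6-joint arm with a two-finger parallel gripper is mounted at the origin on the work surface. World frame = base frame: x ahead of the robot, y to its left, z up, the work surface at z = 0. Lengths are in m, angles in rad, forces in N, time in s.
With the tool pointing down it reaches from about 0.425 to 0.95 m from the base axis. Payload 3.5 kg.
Tool frame: the origin (TCP) lies on the mounting face of the last link; the fingertips stand 173 mm ahead of it and the grasp point (between the pads) lies 155 mm ahead of it; z points along the fingers, x is the direction in which the jaws open and shut, and the axes are right-handed (so a half turn about z gives the same grasp; the last joint's range is limited). The gripper opens to 85 mm and grips with 20 to 120 N. Pads are 22 mm wide; open, the fingers measure 114 mm over their backs; the gripper's body (76 mm by 85 mm) begins 54 mm behind the grasp point. The pads swing forward as they close: fully open they stand 13 mm farther back than shut.
Start: joints at [1.085, 0.286, 1.577, -0, 1.279, -0.15], TCP at [0.222, 0.637, 0.405] pointing down, gripper open.
Joint ranges: [-2.77, 2.77], [-0.9, 2.22], [0.21, 2.48], [-1.53, 4.67], [0.24, 2.81], [-2.84, 2.84]. Speed limits (rad/s): [2.79, 2.79, 3.14, 3.14, 3.14, 3.14].

INTERFACE

Orientations are given as a unit quaternion [x, y, z, w].
In Python, from plant import get_state, read_camera, sign_off gives the robot as it stands.
- The arm moves only by the shell command python3 -m jog 'ROWS' [FORCE]. ROWS is JSON, a list of rows, each an object of numbers: "grip": the closure, from 0 (fully open) to 1 (shut); "x", "y", "z": the shift along the tool's x, y, z in mm; "rx", "ry", "rz": the turn, a rotation vector about the tool's x, y, z in degrees. A call has 1 to 8 rows; each row shifts and turns the commanded pose from where the row before left it, along the tool's axes as they then stand; what a row does not reach is not made up. A row lasts 1/12 s, in which the tool goes at most 41.7 mm and 7.16 degrees, less where a joint would pass 70% of its speed; a pose out of reach is approached as far as the arm can. A call with a gripper value outside its range is refused whole. The fingers move at their own pace and stop on an object; FORCE is the grip in N (left out, the last holds). Time passes only in rows, so rows that do not move let the fingers close. It gives the time, the measured TCP pose, the force and the opening at its end, in the units of the state.
- get_state(): the state, without advancing time (a new reading comes with each control period).
- read_camera(name): name is "scene" or "top" or "wrist"; returns a dict with "frame" (480x640x3 uint8, red, green, blue), "intrinsics" (3x3 intrinsics, pixels), "R" (3x3) and "t" (3): a world point X has camera coordinates R X + t. Camera axes: x right, y down, z forward; pixel columns grow to the right and rows downward; lengths in m; the calibration is good to about 2 mm. A picture is of the moment at which its call begins. There is no depth.
- sign_off(): hands the job in, once; it reports no verdict.
The state is a dict: "time": time; "qpos": joint angles; "dq": joint speeds; "joint_efforts": joint torques, N m; "eef_pos": TCP position; "tcp_rot": TCP orientation; "contact_force": force on the tool from outside, world axes, zero at the start; "wrist_torque": the same for the moment, N m; "opening": opening from 0.0 (shut) to 1.0 (fully open).
Only numpy, scipy, OpenCV 4.12 (cv2) and the standard library are available. Lean on these libraries where they do the work, as an engineer would, in place of code of your own. Each camera call takes 0.05 s, during which the arm holds its last target.

TASK

Put away the loose kiln furniture: stand the square prop upright on the floor of the tray that already holds square props, and the round tube upright on the floor of the tray that already holds round tubes. Stack the three hat-shaped prop caps into one neat, centred stack on the floor of the empty tray, alternately brim down, brim up, brim down, without turning any of them over, so that crown meets crown and brim meets brim. Leave the vase and the clay bird that stand among them where they are, upright.

Things in the scene. Friction and masses are not known exactly. Their poses are not given: they have to be found in the camera images.
- cap_down_a: Fireclay prop cap, hat-shaped, 36 mm tall: round brim 62 mm across, 12 mm thick; crown 36 mm across, 24 mm tall. The brim's face has a round recess 44 mm across, 8 mm deep. Stands brim down, crown up. Origin: centre of its underside (the brim's face); z up along its axis. About 110 g. Identical to its twin; either may be used first.
- cap_down_b: Fireclay prop cap, hat-shaped, 36 mm tall: round brim 62 mm across, 12 mm thick; crown 36 mm across, 24 mm tall. The brim's face has a round recess 44 mm across, 8 mm deep. Stands brim down, crown up. Origin: centre of its underside (the brim's face); z up along its axis. About 110 g. Identical to its twin; either may be used first.
- cap_up: Fireclay prop cap, hat-shaped, 36 mm tall: round brim 62 mm across, 12 mm thick; crown 36 mm across, 24 mm tall. The brim's face has a round recess 44 mm across, 8 mm deep. This one stands upside down: crown on the table, brim on top (brim between 24 and 36 mm above its origin). Origin: centre of its underside (the crown's end); z up along its axis. About 110 g.
- square_prop: Fireclay kiln prop, a solid square post 38 x 38 mm and 90 mm tall, standing. Origin: centre of its underside; z up, x and y normal to its side faces. About 250 g.
- round_prop: Fireclay kiln prop, a round tube 40 mm across outside, bore 26 mm, 90 mm tall, standing. Origin: centre of its underside; z up along its axis. About 180 g.
- square_tray: Square props' tray: pale wooden tray, fixed, 130 (x) by 180 (y) mm outside, 20 mm tall, walls and floor 5 mm thick. Origin: centre of its underside, so its inner floor is at z = 5 mm. Two square props (38 x 38 x 90 mm), fixed, already stand in its +y half at x = +30 and -30, y = +50 mm; the -y half is free.
- round_tray: Round tubes' tray: pale wooden tray, fixed, 130 (x) by 180 (y) mm outside, 20 mm tall, walls and floor 5 mm thick. Origin: centre of its underside, so its inner floor is at z = 5 mm. Two round tubes (40 mm across, 90 mm tall), fixed, already stand in its +y half at x = +30 and -30, y = +50 mm; the -y half is free.
- empty_tray: Empty tray, for the caps: pale wooden tray, fixed, 130 (x) by 180 (y) mm outside, 20 mm tall, walls and floor 5 mm thick. Origin: centre of its underside, so its inner floor is at z = 5 mm. Nothing stands in it.
- vase: Bystander: grey-brown unfired vase, 130 mm tall, 68 mm across, loose, standing among the parts. Origin: centre of its underside.
- bird: Bystander: small pale clay bird, 102 mm tall, about 56 mm across with a tail reaching 50 mm along +x of its frame and a beak 29 mm along -x, loose, standing among the parts. Origin: centre of its underside.

How it is judged:
By the outcome, as a careful person would: the job done as asked, in the order asked, and still so for the second after the job is handed in, with the robot touching nothing.
It also fails if it takes over 128 s, if anything falls off the work surface, if the arm or the gripper's body presses on something with over 40 N, if the wrist force passes 120 N, or if a joint passes its speed limit or range.

## Working session

There is one attempt and no reset: what is moved stays moved. The work goes in short steps, Python scripts to look and compute and a shell command to move; the robot and the scene stay as the last step left them, time stands still between calls to the robot, and variables do not carry over. Pictures are saved under pics/ and viewed, and the job is handed in when it is done.

```bash
mkdir -p pics; ls; python3 - <<'E'
from plant import get_state, read_camera
import cv2
s=get_state();print(s)
for n in ["scene","top","wrist"]:
    c=read_camera(n);cv2.imwrite(f"pics/{n}0.png",c["frame"][:,:,::-1]);print(n,c["intrinsics"].tolist(),c["R"].round(4).tolist(),c["t"].round(4).tolist())
E
```

```text
pics
{'time': 0.0, 'qpos': array([ 1.08502371e+00,  2.87201445e-01,  1.57818682e+00,  6.76115307e-06,
        1.27861498e+00, -1.49987137e-01]), 'dq': array([-0.00056942, -0.00045467,  0.00072088, -0.00110576,  0.00410826,
        0.00010398]), 'joint_efforts': array([ 6.22886510e-04, -4.05962956e+01, -2.92635745e+01, -2.02711618e-05,
        5.59736291e-03, -5.98473676e-06]), 'eef_pos': array([0.22226433, 0.63709   , 0.40331751]), 'tcp_rot': array([ 8.15325334e-01,  5.79001853e-01, -1.07741537e-03,  5.40305583e-04]), 'contact_force': array([ 0.22514782,  0.20961935, -0.69799367]), 'wrist_torque': array([0.02214043, 0.04947434, 0.0244393 ]), 'opening': 1.0019179413442245}
scene [[445.6268109293684, 0.0, 322.5075561056227], [0.0, 445.6268109293684, 241.34207654586055], [0.0, 0.0, 1.0]] [[0.6292, 0.777, -0.0177], [0.5913, -0.4934, -0.6379], [-0.5044, 0.3909, -0.7699]] [-0.325, -0.29, 1.2034]
top [[604.8018728451906, 0.0, 312.9703489431568], [0.0, 604.8018728451906, 221.80894783006173], [0.0, 0.0, 1.0]] [[-0.0255, -0.9995, -0.02], [-0.995, 0.0274, -0.0958], [0.0963, 0.0175, -0.9952]] [0.027, 0.5277, 1.2912]
wrist [[351.7546236871956, 0.0, 320.7495453757665], [0.0, 351.7546236871956, 242.82057892317417], [0.0, 0.0, 1.0]] [[0.329, 0.9443, -0.0014], [0.9057, -0.3151, 0.2834], [0.2672, -0.0945, -0.959]] [-0.6742, -0.0375, 0.3791]
```

View pics/scene0.png

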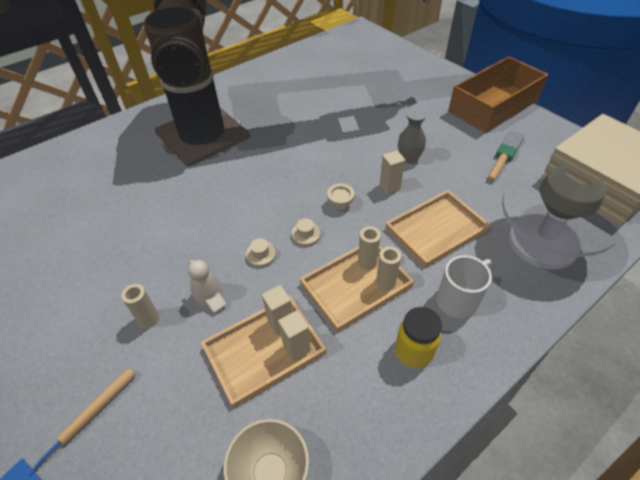

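View pics/top0.png

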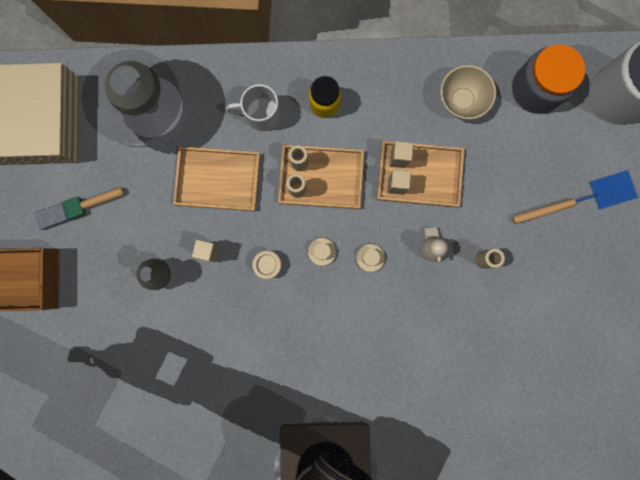

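View pics/wrist0.png

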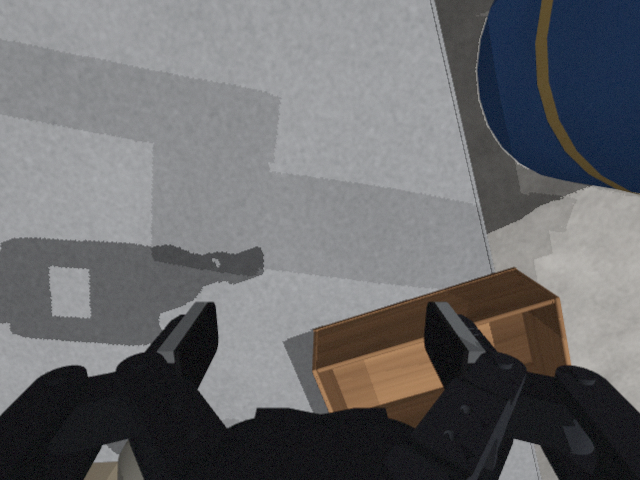

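```bash
cat > h.py <<'E'
import numpy as np, cv2
from plant import get_state, read_camera
def ray(c,uv):
    K,R,t=c["intrinsics"],c["R"],c["t"]
    uv=np.atleast_2d(np.asarray(uv,float))
    d=(R.T@np.linalg.inv(K)@np.c_[uv,np.ones(len(uv))].T).T
    return -R.T@t,d/np.linalg.norm(d,axis=1)[:,None]
def plane(c,uv,z):
    o,d=ray(c,uv); return o+d*((z-o[2])/d[:,2])[:,None]
def proj(c,X):
    X=np.atleast_2d(X); p=(c["R"]@X.T).T+c["t"]; p=p/p[:,2:]; return (c["intrinsics"]@p.T).T[:,:2]
def tri(c1,u1,c2,u2):
    o1,d1=ray(c1,u1);o2,d2=ray(c2,u2);d1=d1[0];d2=d2[0]
    A=np.c_[d1,-d2];s=np.linalg.lstsq(A,o2-o1,rcond=None)[0]
    a=o1+s[0]*d1;b=o2+s[1]*d2
    return (a+b)/2,np.linalg.norm(a-b)
E
python3 - <<'E'
from h import *
import pickle
t=read_camera("top");s=read_camera("scene");pickle.dump((t,s),open("c0.pkl","wb"))
def crop(c,x0,y0,w,h,k,n):
    im=c["frame"][y0:y0+h,x0:x0+w,::-1]
    cv2.imwrite(n,cv2.resize(im,None,fx=k,fy=k,interpolation=cv2.INTER_CUBIC))
crop(t,130,130,200,150,4,"pics/t1.png");crop(t,320,130,200,150,4,"pics/t2.png")
crop(s,100,225,200,150,4,"pics/s1.png");crop(s,280,110,200,150,4,"pics/s2.png")
E
```

```text
(no output)
```

View pics/t1.png

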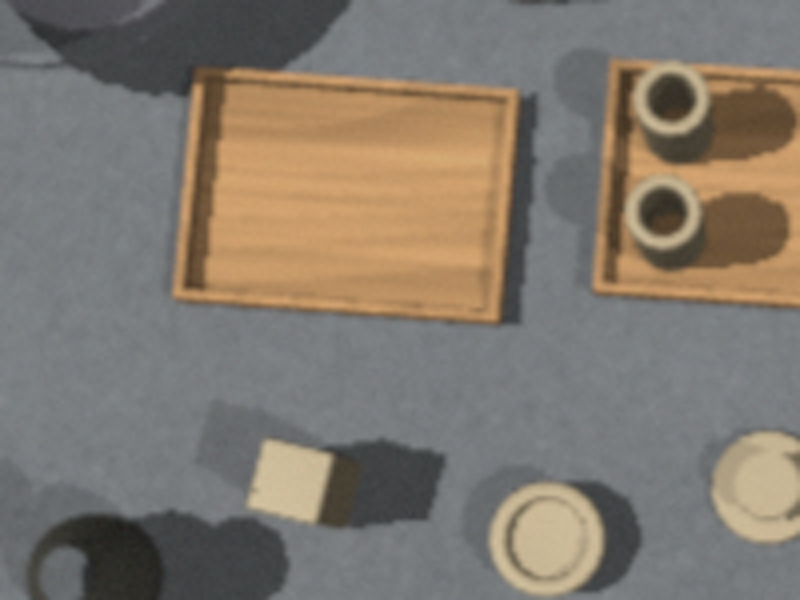

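View pics/t2.png

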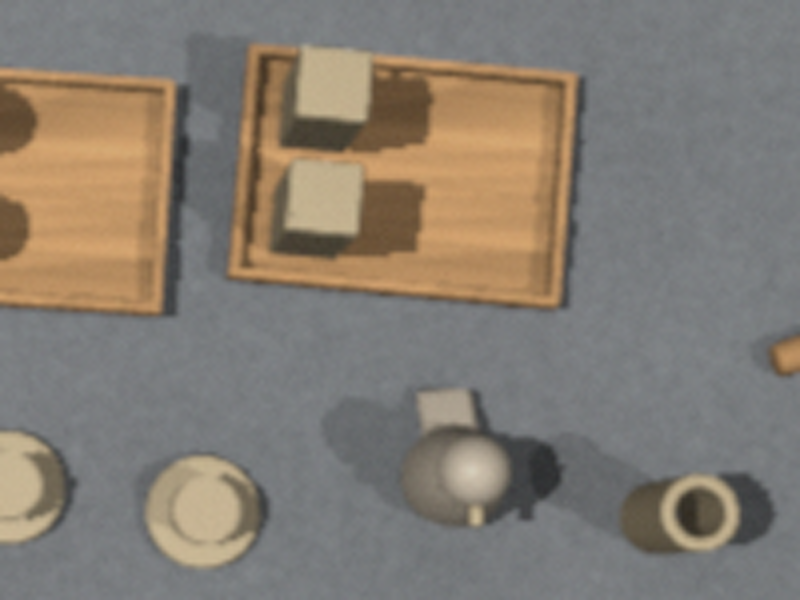

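View pics/s1.png

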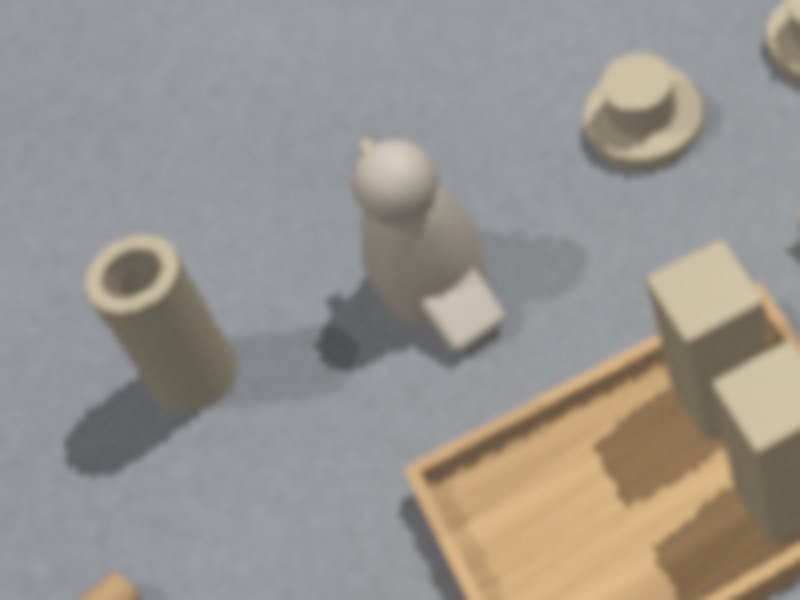

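View pics/s2.png

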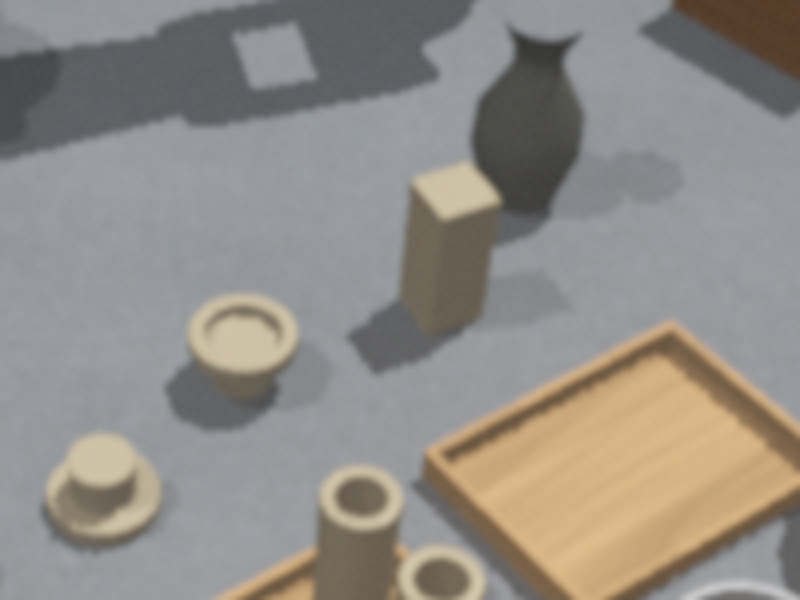

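```bash
python3 - <<'E'
from h import *
import pickle
t,s=pickle.load(open("c0.pkl","rb"))
f=lambda x0,y0,p:[x0+(p[0]+.5)/4-.5,y0+(p[1]+.5)/4-.5]
t1=lambda *p:f(130,130,p);t2=lambda *p:f(320,130,p);s1=lambda *p:f(100,225,p);s2=lambda *p:f(280,110,p)
np.set_printoptions(precision=4,suppress=True)
for n,a,b,z in [("sq",t1(291.5,481),s2(456,192),.09),("capup",t1(547,538),s2(243,335),.036),("capA",t2(207,508),s1(639,83),.036),("capB",t1(765,484),s2(102,461),.036),("tube",t2(700,513),s1(134,274),.09),("tray_c1",t1(195,67),s2(675,322),.02) ,("tray_c4",t1(174,298),s2(427,455),.02),("birdhead",t2(475,470),s1(396,180),.09),("vase",t1(95,575),s2(545,35),.13)]:
    print(n,*tri(t,a,s,b),"top@z",plane(t,a,z)[0],"scene@z",plane(s,b,z)[0])
sq=plane(t,[t1(265,440),t1(335,452),t1(318,525),t1(248,508)],.09);print(sq)
for n,c in [("empty",[t1(195,67),t1(519,90),t1(500,322),t1(174,298)]),("round",[t1(612,60),t2(178,80),t2(163,314),t1(594,293)]),("square",[t2(250,44),t2(579,73),t2(560,306),t2(230,277)])]:
    P=plane(t,c,.02);C=P.mean(0)
    d=P[0]+P[3]-P[1]-P[2];print(n,C,"yaw deg",np.degrees(np.arctan2(d[1],d[0]))-90,"size",np.linalg.norm(d)/2,np.linalg.norm(P[0]-P[3]))
E
```

```text
sq [0.4705 0.2429 0.0864] 0.000922573946720261 top@z [0.47   0.2419 0.09  ] scene@z [0.4735 0.2401 0.09  ]
capup [0.4387 0.1156 0.0319] 0.00017373162924409937 top@z [0.4387 0.1153 0.036 ] scene@z [0.4418 0.1128 0.036 ]
capA [ 0.449  -0.1103  0.0341] 0.0005381000796164316 top@z [ 0.4488 -0.1104  0.036 ] scene@z [ 0.4506 -0.1108  0.036 ]
capB [ 0.4643 -0.0032  0.033 ] 0.001585625739814443 top@z [ 0.4646 -0.0026  0.036 ] scene@z [ 0.4661 -0.0054  0.036 ]
tube [ 0.4378 -0.3585  0.0872] 0.000295465766168254 top@z [ 0.4377 -0.3578  0.09  ] scene@z [ 0.4402 -0.3583  0.09  ]
tray_c1 [0.656  0.2547 0.1259] 0.07081254027054223 top@z [0.7054 0.308  0.02  ] scene@z [0.5804 0.3197 0.02  ]
tray_c4 [ 0.5446  0.2713 -0.0573] 0.15419684865345962 top@z [0.5764 0.3201 0.02  ] scene@z [0.5631 0.1396 0.02  ]
birdhead [ 0.4632 -0.245   0.0837] 0.0008108866635820794 top@z [ 0.4627 -0.2442  0.09  ] scene@z [ 0.4684 -0.2458  0.09  ]
vase [0.4287 0.3409 0.1216] 0.01513990463785066 top@z [0.4234 0.3327 0.13  ] scene@z [0.4399 0.3384 0.13  ]
[[0.4916 0.2555 0.09  ]
 [0.4844 0.2192 0.09  ]
 [0.4469 0.2283 0.09  ]
 [0.4566 0.2645 0.09  ]]
empty [0.6317 0.2241 0.02  ] yaw deg -5.822003307557992 size 0.18082493105112987 0.12962715594750177
round [ 0.6292 -0.0077  0.02  ] yaw deg -5.286088432800838 size 0.1806531848884543 0.13037748135221688
square [ 0.6294 -0.2262  0.02  ] yaw deg -6.783861978546227 size 0.1807560595176034 0.1303558338935609
```

```bash
cat >> h.py <<'E'
from scipy.spatial.transform import Rotation as Ro
np.set_printoptions(precision=4,suppress=True)
def st():
    s=get_state();R=Ro.from_quat(s["tcp_rot"]).as_matrix();yaw=np.degrees(np.arctan2(R[1,0],R[0,0]))
    print("t %.2f pos"%s["time"],s["eef_pos"],"yaw %.2f tilt %.2f"%(yaw,np.degrees(np.arccos(-R[2,2]))),"F",s["contact_force"].round(1),"op %.3f"%s["opening"],"q",s["qpos"].round(2))
    return s,R,yaw
def go(x,y,z,yaw=None):
    "print tool-frame shift (mm) from the current measured pose to TCP x,y,z"
    s,R,yw=st(); print("shift mm",(R.T@(np.array([x,y,z])-s["eef_pos"])*1000).round(1),"rz", None if yaw is None else round((yw-yaw+180)%360-180,2))
E
python3 - <<'E'
from h import *
import pickle
t,s=pickle.load(open("c0.pkl","rb"))
print(tri(t,[130+174.5/4-.5,130+298.5/4-.5],s,[280+675.5/4-.5,110+322.5/4-.5]))
w=read_camera("wrist");S,R,y=st()
print("cam in tool",R.T@(-w["R"].T@w["t"]-S["eef_pos"]),"R cam<-tool",w["R"]@R)
print("grasp px",proj(w,S["eef_pos"]+R@[0,0,.155]))
go(0.44,0.243,0.40,-13)
E
```

```text
(array([0.5777, 0.3219, 0.0164]), np.float64(0.00239199049739356))
t 0.30 pos [0.2224 0.6372 0.4042] yaw 70.76 tilt 0.05 F [ 0.1 -0.5  0.2] op 0.999 q [ 1.08  0.29  1.58 -0.    1.28 -0.15]
cam in tool [-0.     -0.0718  0.0304] R cam<-tool [[ 1.     -0.0006 -0.0004]
 [ 0.0004  0.9589 -0.2837]
 [ 0.0006  0.2837  0.9589]]
grasp px [[320.6425 327.0558]]
t 0.30 pos [0.2224 0.6372 0.4042] yaw 70.76 tilt 0.05 F [ 0.1 -0.5  0.2] op 0.999 q [ 1.08  0.29  1.58 -0.    1.28 -0.15]
shift mm [-300.5  335.4    4.5] rz 83.76
```

```bash
R='' ; python3 -m jog '[{"x":-21,"y":32.5},{"x":-21,"y":32.5},{"x":-21,"y":32.5},{"x":-21,"y":32.5},{"x":-21,"y":32.5},{"x":-21,"y":32.5},{"x":-21,"y":32.5},{"x":-21,"y":32.5}]'
python3 -m jog '[{"x":-21,"y":32.5},{"x":-21,"y":32.5},{"x":-21,"y":32.5},{"rz":7},{"rz":7},{"rz":7},{"rz":7},{"rz":7}]'
python3 -m jog '[{"rz":7},{"rz":7},{"rz":7},{"rz":7},{"rz":7},{"rz":7},{"rz":7},{}]'
python3 - <<'E'
from h import *
import pickle
s,R,y=st()
w=read_camera("wrist");pickle.dump(w,open("w1.pkl","wb"));cv2.imwrite("pics/w1.png",w["frame"][:,:,::-1])
E
```

```text
t 0.30 pos [0.2224 0.6372 0.4042] yaw 70.76 tilt 0.05 F [ 0.1 -0.5  0.2] op 0.999 q [ 1.08  0.29  1.58 -0.    1.28 -0.15]$[0]: bad value
$[0]: bad value
$[0]: bad value
```

View pics/w1.png

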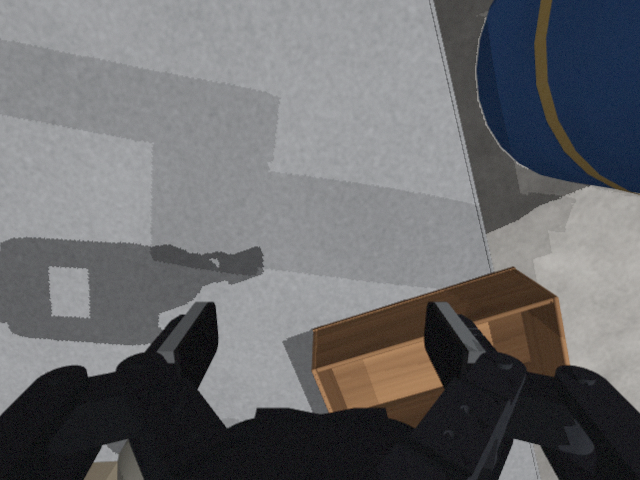

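```bash
python3 -m jog '[{"grip":0,"x":-21,"y":32.5}]'; python3 -m jog '[{"grip":0,"x":-21,"y":32.5,"z":0,"rx":0,"ry":0,"rz":0}]'
```

```text
time: 0.43
eef_pos: [0.2434, 0.6091, 0.4044]
tcp_rot: [0.814, 0.581, 0.0, -0.001]
contact_force: [0.6, 0.1, -0.2]
opening: 1.004$[0]: bad value
```

```bash
python3 -m jog '[{"grip":0,"x":-21,"y":32.5},{"grip":0,"x":-21,"y":32.5},{"grip":0,"x":-21,"y":32.5},{"grip":0,"x":-21,"y":32.5},{"grip":0,"x":-21,"y":32.5},{"grip":0,"x":-21,"y":32.5},{"grip":0,"x":-21,"y":32.5},{"grip":0,"x":-21,"y":32.5}]'; echo
python3 -m jog '[{"grip":0,"x":-21,"y":32.5},{"grip":0,"x":-21,"y":32.5},{"grip":0,"rz":7},{"grip":0,"rz":7},{"grip":0,"rz":7},{"grip":0,"rz":7},{"grip":0,"rz":7},{"grip":0,"rz":7}]'; echo
python3 -m jog '[{"grip":0,"rz":7},{"grip":0,"rz":7},{"grip":0,"rz":7},{"grip":0,"rz":7},{"grip":0,"rz":7},{"grip":0,"rz":7},{"grip":0}]'
```

```text
$[0]: bad value
$[0]: bad value
$[0]: bad value
```

```bash

python3 - <<'E'
from h import *
import pickle
s,R,y=st()
w=read_camera("wrist");pickle.dump(w,open("w1.pkl","wb"));cv2.imwrite("pics/w1b.png",w["frame"][:,:,::-1])
E
```

```text
t 0.43 pos [0.2434 0.6091 0.4044] yaw 71.06 tilt 0.17 F [ 0.6  0.1 -0.2] op 1.004 q [ 1.04  0.25  1.63  0.    1.27 -0.21]
```

View pics/w1b.png

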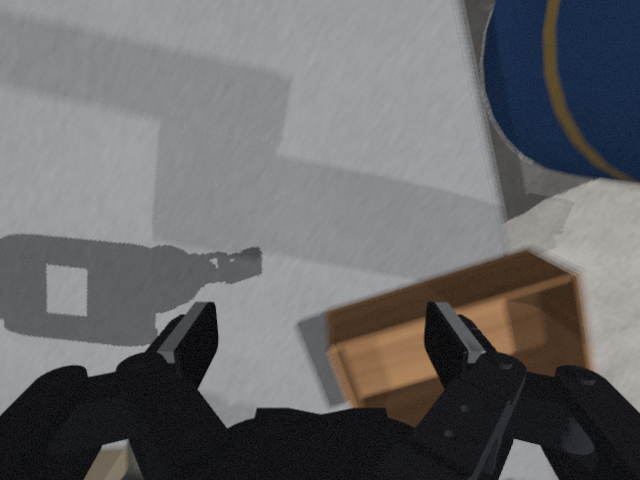

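```bash
python3 -m jog; python3 -m jog --help; python3 -m jog '[{"grip":0.0,"x":-21.0,"y":32.5}]' 40; echo; python3 -m jog '[{"grip":0.02,"x":-21.0,"y":32.5}]' 40
```

```text
invalid input
invalid input: not JSON, or not a number
$[0]: bad value
$[0]: bad value
```

```bash
python3 -m jog '[{"grip":0,"x":-21,"y":32.5,"z":0,"rx":0,"ry":0,"rz":0},{"grip":0,"x":-21,"y":32.5,"z":0,"rx":0,"ry":0,"rz":0},{"grip":0,"x":-21,"y":32.5,"z":0,"rx":0,"ry":0,"rz":0},{"grip":0,"x":-21,"y":32.5,"z":0,"rx":0,"ry":0,"rz":0},{"grip":0,"x":-21,"y":32.5,"z":0,"rx":0,"ry":0,"rz":0},{"grip":0,"x":-21,"y":32.5,"z":0,"rx":0,"ry":0,"rz":0},{"grip":0,"x":-21,"y":32.5,"z":0,"rx":0,"ry":0,"rz":0},{"grip":0,"x":-21,"y":32.5,"z":0,"rx":0,"ry":0,"rz":0}]' 2>&1; echo
python3 -m jog '[{"grip":0,"x":-21,"y":32.5,"z":0,"rx":0,"ry":0,"rz":0},{"grip":0,"x":-21,"y":32.5,"z":0,"rx":0,"ry":0,"rz":0},{"grip":0,"x":0,"y":0,"z":0,"rx":0,"ry":0,"rz":7},{"grip":0,"x":0,"y":0,"z":0,"rx":0,"ry":0,"rz":7},{"grip":0,"x":0,"y":0,"z":0,"rx":0,"ry":0,"rz":7},{"grip":0,"x":0,"y":0,"z":0,"rx":0,"ry":0,"rz":7},{"grip":0,"x":0,"y":0,"z":0,"rx":0,"ry":0,"rz":7},{"grip":0,"x":0,"y":0,"z":0,"rx":0,"ry":0,"rz":7}]' 2>&1; echo
python3 -m jog '[{"grip":0,"x":0,"y":0,"z":0,"rx":0,"ry":0,"rz":7},{"grip":0,"x":0,"y":0,"z":0,"rx":0,"ry":0,"rz":7},{"grip":0,"x":0,"y":0,"z":0,"rx":0,"ry":0,"rz":7},{"grip":0,"x":0,"y":0,"z":0,"rx":0,"ry":0,"rz":7},{"grip":0,"x":0,"y":0,"z":0,"rx":0,"ry":0,"rz":7},{"grip":0,"x":0,"y":0,"z":0,"rx":0,"ry":0,"rz":7},{"grip":0,"x":0,"y":0,"z":0,"rx":0,"ry":0,"rz":0},{"grip":0,"x":0,"y":0,"z":0,"rx":0,"ry":0,"rz":0}]' 2>&1
python3 - <<'E'
from h import *
import pickle
s,R,y=st()
w=read_camera("wrist");pickle.dump(w,open("w1.pkl","wb"));cv2.imwrite("pics/w1c.png",w["frame"][:,:,::-1])
E
```

```text
time: 1.15
eef_pos: [0.4371, 0.3607, 0.405]
tcp_rot: [0.815, 0.579, 0.0, 0.0]
contact_force: [0.4, -0.4, 0.4]
opening: 1.0

time: 1.82
eef_pos: [0.4839, 0.3012, 0.4048]
tcp_rot: [0.969, 0.245, 0.0, 0.0]
contact_force: [0.2, 1.0, -0.8]
opening: 1.001

time: 2.48
eef_pos: [0.4838, 0.3013, 0.4048]
tcp_rot: [0.994, -0.114, 0.0, 0.0]
contact_force: [-0.7, -0.2, 0.5]
opening: 0.998
t 2.48 pos [0.4838 0.3013 0.4048] yaw -13.07 tilt 0.01 F [-0.7 -0.2  0.5] op 0.998 q [ 0.38  0.06  1.84 -0.    1.25  0.61]
```

View pics/w1c.png

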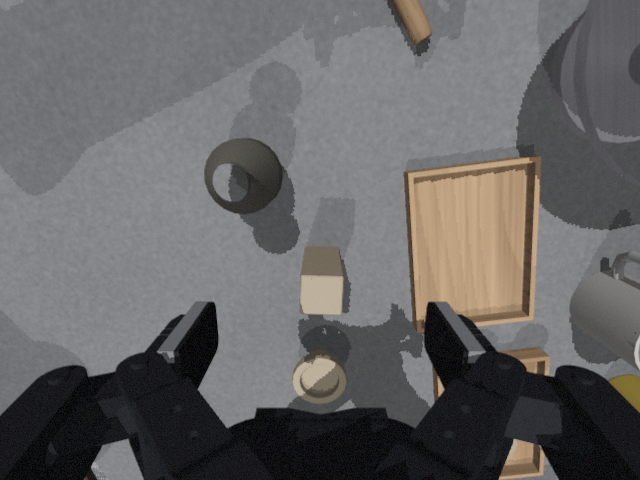

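```bash
python3 - <<'E'
from h import *
import pickle
w=pickle.load(open("w1.pkl","rb"))
f=w["frame"]
cv2.imwrite("pics/w1z.png",cv2.resize(f[240:330,280:380,::-1],None,fx=6,fy=6,interpolation=cv2.INTER_CUBIC))
cv2.imwrite("pics/w1y.png",cv2.resize(f[145:345,390:560,::-1],None,fx=3,fy=3,interpolation=cv2.INTER_CUBIC))
hsv=cv2.cvtColor(f,cv2.COLOR_RGB2HSV)
print(hsv[296,322],hsv[265,322],hsv[240,370],hsv[240,470])
m=((hsv[...,2]>165)&(hsv[...,0]<35)&(hsv[...,1]>40)).astype(np.uint8);m[:, :290]=0;m[:,360:]=0;m[330:]=0;m[:260]=0
c=max(cv2.findContours(m,0,2)[0],key=cv2.contourArea);r=cv2.minAreaRect(c);print(r)
P=plane(w,cv2.boxPoints(r),.09);print(P,P.mean(0));print(plane(w,[r[0]],.0864))
d=P[0]-P[1];print(np.degrees(np.arctan2(d[1],d[0])))
E
```

```text
[ 19  43 190] [ 20  53 116] [105   4 137] [ 16  83 194]
((321.06048583984375, 294.56439208984375), (41.2611083984375, 37.7315788269043), 1.7899105548858643)
[[0.4487 0.2303 0.09  ]
 [0.4584 0.2652 0.09  ]
 [0.493  0.2559 0.09  ]
 [0.4844 0.2207 0.09  ]] [0.4711 0.243  0.09  ]
[[0.4708 0.2417 0.0864]]
-105.61602754398521
```

View pics/w1z.png

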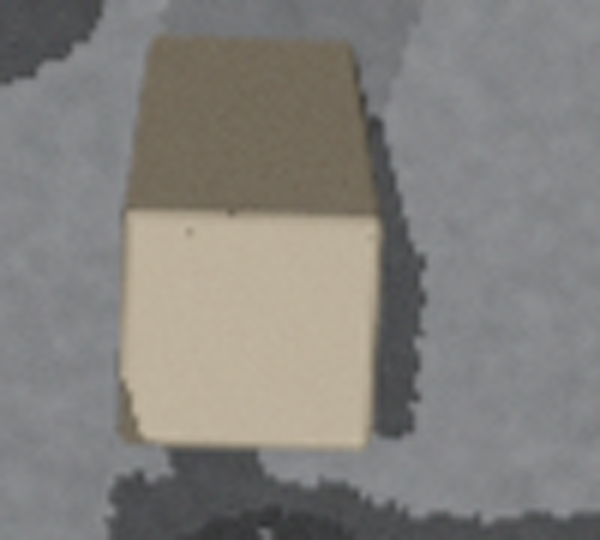

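View pics/w1y.png

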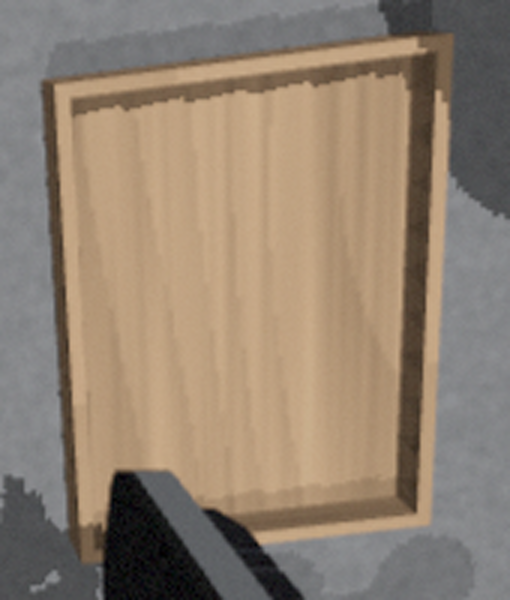

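```bash
python3 - <<'E'
from h import *
go(0.471,0.243,0.32,-14.5)
E
```

```text
t 2.53 pos [0.4838 0.3013 0.4048] yaw -13.08 tilt 0.01 F [ 0.9  0.4 -0.5] op 1.002 q [ 0.38  0.06  1.84 -0.    1.25  0.61]
shift mm [ 0.7 59.7 84.8] rz 1.42
```

```bash
python3 -m jog '[{"grip":0,"x":0.3,"y":20,"z":0,"rx":0,"ry":0,"rz":0},{"grip":0,"x":0.3,"y":20,"z":20,"rx":0,"ry":0,"rz":0},{"grip":0,"x":0.1,"y":19.7,"z":24.8,"rx":0,"ry":0,"rz":0},{"grip":0,"x":0,"y":0,"z":20,"rx":0,"ry":0,"rz":1.4},{"grip":0,"x":0,"y":0,"z":20,"rx":0,"ry":0,"rz":0},{"grip":0,"x":0,"y":0,"z":0,"rx":0,"ry":0,"rz":0}]' 60
python3 - <<'E'
from h import *
w=read_camera("wrist");cv2.imwrite("pics/w2.png",w["frame"][:,:,::-1])
go(0.471,0.243,0.22,-14.5)
print(proj(w,[0.471,0.243,.09]))
E
```

```text
time: 3.03
eef_pos: [0.4693, 0.2422, 0.3155]
tcp_rot: [0.992, -0.127, -0.004, 0.002]
contact_force: [-0.3, -0.4, -1.0]
opening: 1.003
t 3.08 pos [0.47   0.2427 0.3177] yaw -14.57 tilt 0.30 F [1.3 0.6 0.6] op 1.000 q [ 0.28  0.06  2.01 -0.    1.08  0.54]
shift mm [ 1.3 -0.8 97.7] rz -0.07
[[325.3926 262.8975]]
```

View pics/w2.png

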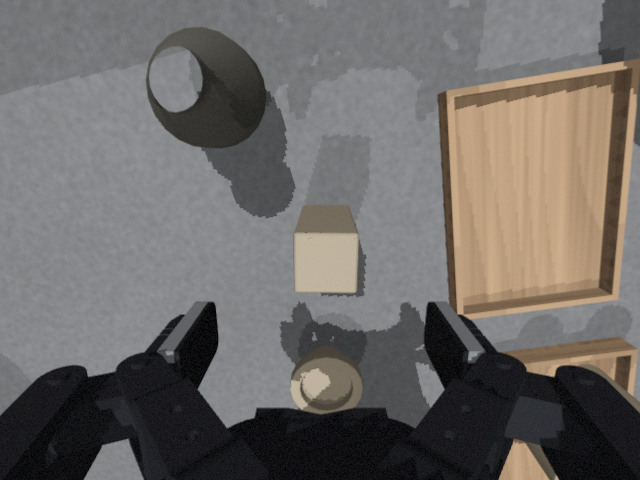

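```bash
python3 -m jog '[{"grip":0,"x":0,"y":0,"z":35,"rx":0,"ry":0,"rz":0},{"grip":0,"x":0,"y":0,"z":35,"rx":0,"ry":0,"rz":0},{"grip":0,"x":0,"y":0,"z":25,"rx":0,"ry":0,"rz":0},{"grip":0,"x":0,"y":0,"z":0,"rx":0,"ry":0,"rz":0},{"grip":1,"x":0,"y":0,"z":0,"rx":0,"ry":0,"rz":0},{"grip":1,"x":0,"y":0,"z":0,"rx":0,"ry":0,"rz":0},{"grip":1,"x":0,"y":0,"z":0,"rx":0,"ry":0,"rz":0},{"grip":1,"x":0,"y":0,"z":0,"rx":0,"ry":0,"rz":0}]' 60; echo
python3 -m jog '[{"grip":1,"x":0,"y":0,"z":0,"rx":0,"ry":0,"rz":0},{"grip":1,"x":0,"y":0,"z":0,"rx":0,"ry":0,"rz":0},{"grip":1,"x":0,"y":0,"z":0,"rx":0,"ry":0,"rz":0}]'
python3 - <<'E'
from h import *
st()
E
```

```text
time: 3.75
eef_pos: [0.4718, 0.2436, 0.2276]
tcp_rot: [0.992, -0.127, 0.002, -0.001]
contact_force: [-1.7, 0.6, 1.2]
opening: 0.451

time: 4.0
eef_pos: [0.4718, 0.2436, 0.2276]
tcp_rot: [0.992, -0.127, 0.002, -0.001]
contact_force: [-1.5, 0.6, 6.8]
opening: 0.436
t 4.00 pos [0.4718 0.2436 0.2276] yaw -14.63 tilt 0.23 F [-1.5  0.6  6.8] op 0.436 q [0.29 0.19 2.05 0.   0.9  0.54]
```

```bash
python3 -m jog '[{"grip":1,"x":0,"y":0,"z":-10,"rx":0,"ry":0,"rz":0},{"grip":1,"x":0,"y":0,"z":-30,"rx":0,"ry":0,"rz":0},{"grip":1,"x":0,"y":0,"z":-38,"rx":0,"ry":0,"rz":0},{"grip":1,"x":0,"y":0,"z":-38,"rx":0,"ry":0,"rz":0},{"grip":1,"x":0,"y":0,"z":-34,"rx":0,"ry":0,"rz":0},{"grip":1,"x":10,"y":16,"z":0,"rx":0,"ry":0,"rz":0},{"grip":1,"x":19.8,"y":32.8,"z":0,"rx":0,"ry":0,"rz":0},{"grip":1,"x":19.8,"y":32.8,"z":0,"rx":0,"ry":0,"rz":0}]'; echo
python3 -m jog '[{"grip":1,"x":19.8,"y":32.8,"z":0,"rx":0,"ry":0,"rz":0},{"grip":1,"x":19.8,"y":32.8,"z":0,"rx":0,"ry":0,"rz":0},{"grip":1,"x":19.8,"y":32.8,"z":0,"rx":0,"ry":0,"rz":0},{"grip":1,"x":19.8,"y":32.8,"z":0,"rx":0,"ry":0,"rz":0},{"grip":1,"x":19.8,"y":32.8,"z":0,"rx":0,"ry":0,"rz":0},{"grip":1,"x":19.8,"y":32.8,"z":0,"rx":0,"ry":0,"rz":0},{"grip":1,"x":19.8,"y":32.8,"z":0,"rx":0,"ry":0,"rz":0},{"grip":1,"x":19.8,"y":32.8,"z":0,"rx":0,"ry":0,"rz":0}]'; echo
python3 -m jog '[{"grip":1,"x":19.8,"y":32.8,"z":0,"rx":0,"ry":0,"rz":0},{"grip":1,"x":19.8,"y":32.8,"z":0,"rx":0,"ry":0,"rz":0},{"grip":1,"x":19.8,"y":32.8,"z":0,"rx":0,"ry":0,"rz":0},{"grip":1,"x":10,"y":16,"z":0,"rx":0,"ry":0,"rz":-4},{"grip":1,"x":0,"y":0,"z":0,"rx":0,"ry":0,"rz":-4},{"grip":1,"x":0,"y":0,"z":0,"rx":0,"ry":0,"rz":0},{"grip":1,"x":0,"y":0,"z":0,"rx":0,"ry":0,"rz":0}]'
python3 - <<'E'
from h import *
import pickle
w=read_camera("wrist");cv2.imwrite("pics/w3.png",w["frame"][:,:,::-1]);pickle.dump(w,open("w3.pkl","wb"))
go(0.624,-0.271,0.2346,-6.5)
E
```

```text
time: 4.67
eef_pos: [0.4977, 0.1514, 0.3766]
tcp_rot: [0.992, -0.126, 0.001, -0.0]
contact_force: [0.3, -0.0, -1.9]
opening: 0.437

time: 5.33
eef_pos: [0.5849, -0.1441, 0.3752]
tcp_rot: [0.992, -0.127, -0.0, -0.0]
contact_force: [0.8, -0.6, -2.2]
opening: 0.438

time: 5.92
eef_pos: [0.623, -0.2705, 0.3746]
tcp_rot: [0.998, -0.059, -0.001, -0.0]
contact_force: [0.4, 0.4, -2.5]
opening: 0.437
t 5.97 pos [ 0.6231 -0.27    0.3747] yaw -6.71 tilt 0.06 F [-0.1  0.3 -3.4] op 0.437 q [-0.56  0.32  1.59  0.    1.23 -0.44]
shift mm [  1.2   1.  140.1] rz -0.21
```

View pics/w3.png

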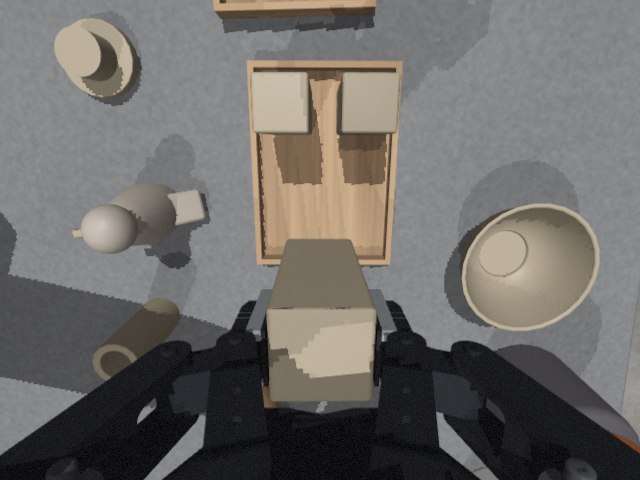

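```bash
python3 - <<'E'
from h import *
import pickle
w=pickle.load(open("w3.pkl","rb"))
P=plane(w,[(248,62),(403,62),(390,264),(257,264)],.02);C=P.mean(0);d=P[1]-P[0]+P[2]-P[3]
print(P,C,np.degrees(np.arctan2(d[1],d[0])))
E
```

```text
[[ 0.5785 -0.1302  0.02  ]
 [ 0.7071 -0.1454  0.02  ]
 [ 0.6852 -0.3231  0.02  ]
 [ 0.556  -0.3078  0.02  ]] [ 0.6317 -0.2266  0.02  ] -6.728684216283582
```

```bash
python3 -m jog '[{"grip":1,"x":1,"y":0.5,"z":25,"rx":0,"ry":0,"rz":0},{"grip":1,"x":1,"y":0.5,"z":35,"rx":0,"ry":0,"rz":0},{"grip":1,"x":0,"y":0,"z":35,"rx":0,"ry":0,"rz":0},{"grip":1,"x":0,"y":0,"z":25,"rx":0,"ry":0,"rz":0},{"grip":1,"x":0,"y":0,"z":12,"rx":0,"ry":0,"rz":0},{"grip":1,"x":0,"y":0,"z":6,"rx":0,"ry":0,"rz":0},{"grip":1,"x":0,"y":0,"z":0,"rx":0,"ry":0,"rz":0},{"grip":1,"x":0,"y":0,"z":0,"rx":0,"ry":0,"rz":0}]'; echo
python3 -m jog '[{"grip":1,"x":0,"y":0,"z":1,"rx":0,"ry":0,"rz":0},{"grip":1,"x":0,"y":0,"z":1,"rx":0,"ry":0,"rz":0},{"grip":1,"x":0,"y":0,"z":0,"rx":0,"ry":0,"rz":0}]'
```

```text
time: 6.63
eef_pos: [0.626, -0.2718, 0.239]
tcp_rot: [0.998, -0.058, 0.001, 0.001]
contact_force: [0.4, 0.3, -1.7]
opening: 0.438

time: 6.88
eef_pos: [0.6256, -0.272, 0.2366]
tcp_rot: [0.998, -0.058, 0.001, 0.001]
contact_force: [-1.2, 0.6, -2.9]
opening: 0.438
```

```bash
python3 -m jog '[{"grip":1,"x":0,"y":0,"z":1.5,"rx":0,"ry":0,"rz":0},{"grip":1,"x":0,"y":0,"z":1.5,"rx":0,"ry":0,"rz":0},{"grip":1,"x":0,"y":0,"z":0.5,"rx":0,"ry":0,"rz":0},{"grip":1,"x":0,"y":0,"z":0,"rx":0,"ry":0,"rz":0}]'; echo
python3 -m jog '[{"grip":1,"x":0,"y":0,"z":0.5,"rx":0,"ry":0,"rz":0},{"grip":1,"x":0,"y":0,"z":0.5,"rx":0,"ry":0,"rz":0},{"grip":1,"x":0,"y":0,"z":0,"rx":0,"ry":0,"rz":0}]'
```

```text
time: 7.22
eef_pos: [0.6255, -0.272, 0.2328]
tcp_rot: [0.998, -0.058, 0.0, 0.0]
contact_force: [-1.8, 0.9, 4.5]
opening: 0.44

time: 7.47
eef_pos: [0.6256, -0.272, 0.2327]
tcp_rot: [0.998, -0.058, 0.0, 0.0]
contact_force: [-4.6, 1.9, 8.5]
opening: 0.438
```

```bash
python3 -m jog '[{"grip":0,"x":0,"y":0,"z":0,"rx":0,"ry":0,"rz":0},{"grip":0,"x":0,"y":0,"z":0,"rx":0,"ry":0,"rz":0},{"grip":0,"x":0,"y":0,"z":0,"rx":0,"ry":0,"rz":0},{"grip":0,"x":0,"y":0,"z":0,"rx":0,"ry":0,"rz":0},{"grip":0,"x":0,"y":0,"z":-10,"rx":0,"ry":0,"rz":0},{"grip":0,"x":0,"y":0,"z":-30,"rx":0,"ry":0,"rz":0},{"grip":0,"x":0,"y":0,"z":-38,"rx":0,"ry":0,"rz":0},{"grip":0,"x":0,"y":0,"z":-38,"rx":0,"ry":0,"rz":0}]'; echo
python3 -m jog '[{"grip":0,"x":0,"y":0,"z":-34,"rx":0,"ry":0,"rz":0},{"grip":0,"x":-29.4,"y":17.9,"z":0,"rx":0,"ry":0,"rz":0},{"grip":0,"x":-29.4,"y":17.9,"z":0,"rx":0,"ry":0,"rz":0},{"grip":0,"x":-29.4,"y":17.9,"z":0,"rx":0,"ry":0,"rz":0},{"grip":0,"x":-29.4,"y":17.9,"z":0,"rx":0,"ry":0,"rz":0},{"grip":0,"x":-29.4,"y":17.9,"z":0,"rx":0,"ry":0,"rz":0},{"grip":0,"x":-29.4,"y":17.9,"z":0,"rx":0,"ry":0,"rz":0},{"grip":0,"x":0,"y":0,"z":0,"rx":0,"ry":0,"rz":0}]'
python3 -m jog '[{"grip":0,"x":0,"y":0,"z":0,"rx":0,"ry":0,"rz":0}]'
python3 - <<'E'
from h import *
import pickle
w=read_camera("wrist");cv2.imwrite("pics/w4.png",w["frame"][:,:,::-1]);pickle.dump(w,open("w4.pkl","wb"))
st();print(proj(w,[.438,-.358,.09]))
E
```

```text
time: 8.13
eef_pos: [0.6249, -0.2715, 0.3468]
tcp_rot: [0.998, -0.058, -0.001, -0.001]
contact_force: [1.0, -1.2, 0.2]
opening: 1.002

time: 8.8
eef_pos: [0.4338, -0.3598, 0.381]
tcp_rot: [0.998, -0.06, -0.001, 0.001]
contact_force: [1.1, 0.4, 0.1]
opening: 1.002
time: 8.88
eef_pos: [0.4363, -0.3588, 0.3812]
tcp_rot: [0.998, -0.059, 0.0, 0.0]
contact_force: [0.5, 0.5, -0.1]
opening: 1.002
t 8.93 pos [ 0.4372 -0.3583  0.3812] yaw -6.73 tilt 0.08 F [ 0.1  0.2 -0.1] op 0.996 q [-0.87  0.07  1.87  0.    1.2  -0.75]
[[321.8193 235.265 ]]
```

View pics/w4.png

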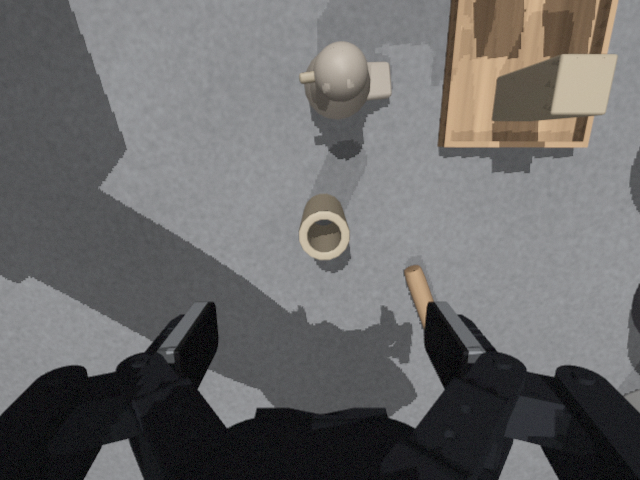

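```bash
python3 -m jog '[{"grip":0,"x":1.5,"y":0,"z":25,"rx":0,"ry":0,"rz":0},{"grip":0,"x":0,"y":0,"z":35,"rx":0,"ry":0,"rz":0},{"grip":0,"x":0,"y":0,"z":35,"rx":0,"ry":0,"rz":0},{"grip":0,"x":0,"y":0,"z":30,"rx":0,"ry":0,"rz":0},{"grip":0,"x":0,"y":0,"z":20,"rx":0,"ry":0,"rz":0},{"grip":0,"x":0,"y":0,"z":10,"rx":0,"ry":0,"rz":0},{"grip":0,"x":0,"y":0,"z":0,"rx":0,"ry":0,"rz":0},{"grip":0,"x":0,"y":0,"z":0,"rx":0,"ry":0,"rz":0}]'
python3 - <<'E'
from h import *
import pickle
w=pickle.load(open("w4.pkl","rb"));print(plane(w,[(324.5,234.5)],.09))
w=read_camera("wrist");cv2.imwrite("pics/w5.png",w["frame"][:,:,::-1]);st()
E
```

```text
time: 9.6
eef_pos: [0.44, -0.3581, 0.2259]
tcp_rot: [0.998, -0.057, 0.0, 0.0]
contact_force: [0.5, 0.2, 0.5]
opening: 1.003
[[ 0.4401 -0.3576  0.09  ]]
t 9.65 pos [ 0.4401 -0.3585  0.227 ] yaw -6.59 tilt 0.16 F [-0.3  0.3 -0.9] op 1.003 q [-0.86  0.27  1.96  0.    0.91 -0.75]
```

View pics/w5.png

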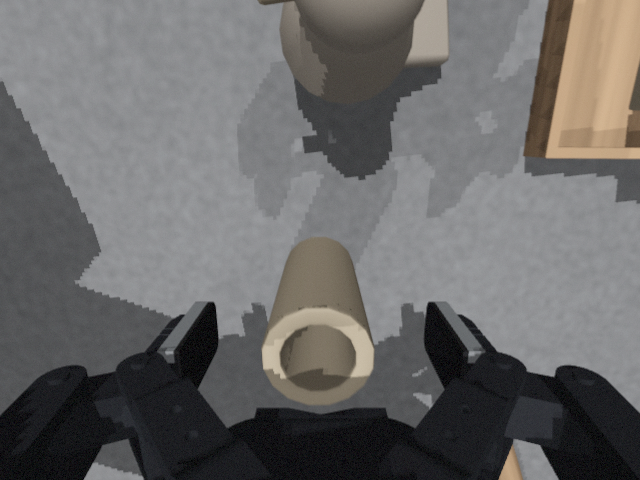

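```bash
python3 -m jog '[{"grip":1,"x":0,"y":0,"z":0,"rx":0,"ry":0,"rz":0},{"grip":1,"x":0,"y":0,"z":0,"rx":0,"ry":0,"rz":0},{"grip":1,"x":0,"y":0,"z":0,"rx":0,"ry":0,"rz":0},{"grip":1,"x":0,"y":0,"z":0,"rx":0,"ry":0,"rz":0},{"grip":1,"x":0,"y":0,"z":0,"rx":0,"ry":0,"rz":0},{"grip":1,"x":0,"y":0,"z":0,"rx":0,"ry":0,"rz":0},{"grip":1,"x":0,"y":0,"z":0,"rx":0,"ry":0,"rz":0}]' 50
python3 -m jog '[{"grip":1,"x":0,"y":0,"z":-10,"rx":0,"ry":0,"rz":0},{"grip":1,"x":0,"y":0,"z":-30,"rx":0,"ry":0,"rz":0},{"grip":1,"x":0,"y":0,"z":-38,"rx":0,"ry":0,"rz":0},{"grip":1,"x":0,"y":0,"z":-38,"rx":0,"ry":0,"rz":0},{"grip":1,"x":0,"y":0,"z":-36,"rx":0,"ry":0,"rz":0},{"grip":1,"x":0,"y":0,"z":0,"rx":0,"ry":0,"rz":0}]'
```

```text
time: 10.23
eef_pos: [0.4393, -0.3586, 0.2267]
tcp_rot: [0.998, -0.058, 0.0, 0.001]
contact_force: [-1.9, 0.6, 5.9]
opening: 0.449
time: 10.73
eef_pos: [0.4402, -0.3593, 0.3869]
tcp_rot: [0.998, -0.058, 0.005, 0.006]
contact_force: [0.3, -1.5, -0.1]
opening: 0.447
```

```bash
python3 -m jog '[{"grip":1,"x":8,"y":-16,"z":0,"rx":0,"ry":0,"rz":0},{"grip":1,"x":15,"y":-32.5,"z":0,"rx":0,"ry":0,"rz":0},{"grip":1,"x":15,"y":-32.5,"z":0,"rx":0,"ry":0,"rz":0},{"grip":1,"x":15,"y":-32.5,"z":0,"rx":0,"ry":0,"rz":0},{"grip":1,"x":15,"y":-32.5,"z":0,"rx":0,"ry":0,"rz":0},{"grip":1,"x":15,"y":-32.5,"z":0,"rx":0,"ry":0,"rz":0},{"grip":1,"x":15,"y":-32.5,"z":0,"rx":0,"ry":0,"rz":0},{"grip":1,"x":15,"y":-32.5,"z":0,"rx":0,"ry":0,"rz":0}]'
python3 -m jog '[{"grip":1,"x":15,"y":-32.5,"z":0,"rx":0,"ry":0,"rz":0},{"grip":1,"x":15,"y":-32.5,"z":0,"rx":0,"ry":0,"rz":0},{"grip":1,"x":7,"y":-16,"z":0,"rx":0,"ry":0,"rz":0},{"grip":1,"x":0,"y":0,"z":0,"rx":0,"ry":0,"rz":0},{"grip":1,"x":0,"y":0,"z":0,"rx":0,"ry":0,"rz":0}]'
python3 - <<'E'
from h import *
import pickle
w=read_camera("wrist");cv2.imwrite("pics/w6.png",w["frame"][:,:,::-1]);pickle.dump(w,open("w6.pkl","wb"))
go(.626,-.0525,.2365)
E
```

```text
time: 11.4
eef_pos: [0.5797, -0.1275, 0.3764]
tcp_rot: [0.998, -0.058, -0.001, -0.0]
contact_force: [-0.3, -0.8, -0.9]
opening: 0.447
time: 11.82
eef_pos: [0.6255, -0.0522, 0.3762]
tcp_rot: [0.998, -0.057, -0.001, 0.0]
contact_force: [-0.8, -0.3, -1.9]
opening: 0.45
t 11.87 pos [ 0.6252 -0.0532  0.3764] yaw -6.60 tilt 0.12 F [ 0.4 -0.7 -0.9] op 0.446 q [-0.25  0.21  1.72 -0.    1.21 -0.13]
shift mm [  1.   -0.8 139.9] rz None
```

View pics/w6.png

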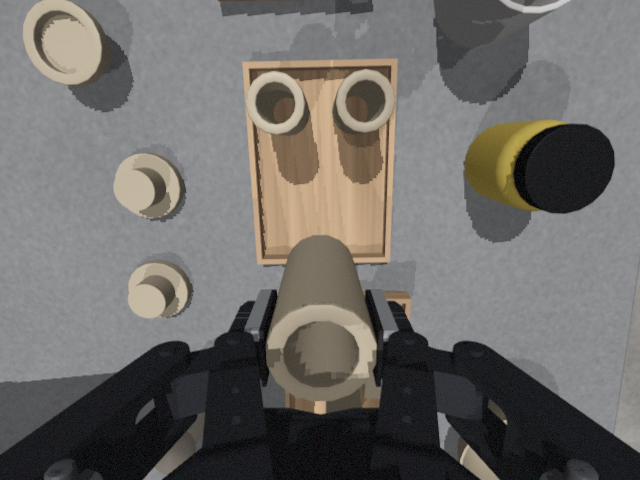

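```bash
python3 -m jog '[{"grip":1,"x":1.2,"y":0.5,"z":25,"rx":0,"ry":0,"rz":0},{"grip":1,"x":1.2,"y":0.5,"z":35,"rx":0,"ry":0,"rz":0},{"grip":1,"x":0,"y":0,"z":35,"rx":0,"ry":0,"rz":0},{"grip":1,"x":0,"y":0,"z":25,"rx":0,"ry":0,"rz":0},{"grip":1,"x":0,"y":0,"z":12,"rx":0,"ry":0,"rz":0},{"grip":1,"x":0,"y":0,"z":5,"rx":0,"ry":0,"rz":0},{"grip":1,"x":0,"y":0,"z":0,"rx":0,"ry":0,"rz":0},{"grip":1,"x":0,"y":0,"z":0,"rx":0,"ry":0,"rz":0}]'
python3 -m jog '[{"grip":1,"x":0,"y":0,"z":2,"rx":0,"ry":0,"rz":0},{"grip":1,"x":0,"y":0,"z":2,"rx":0,"ry":0,"rz":0},{"grip":1,"x":0,"y":0,"z":0,"rx":0,"ry":0,"rz":0},{"grip":1,"x":0,"y":0,"z":0,"rx":0,"ry":0,"rz":0}]'
```

```text
time: 12.53
eef_pos: [0.6285, -0.0552, 0.2422]
tcp_rot: [0.998, -0.058, 0.001, 0.0]
contact_force: [0.5, -0.9, -0.3]
opening: 0.449
time: 12.87
eef_pos: [0.628, -0.0544, 0.2372]
tcp_rot: [0.998, -0.058, 0.001, 0.0]
contact_force: [-0.3, -0.5, -1.8]
opening: 0.455
```

```bash
python3 -m jog '[{"grip":1,"x":0,"y":0,"z":2,"rx":0,"ry":0,"rz":0},{"grip":1,"x":0,"y":0,"z":2,"rx":0,"ry":0,"rz":0},{"grip":1,"x":0,"y":0,"z":0,"rx":0,"ry":0,"rz":0}]'
python3 -m jog '[{"grip":1,"x":0,"y":0,"z":0.8,"rx":0,"ry":0,"rz":0},{"grip":1,"x":0,"y":0,"z":0.8,"rx":0,"ry":0,"rz":0},{"grip":1,"x":0,"y":0,"z":0,"rx":0,"ry":0,"rz":0}]'
```

```text
time: 13.12
eef_pos: [0.6277, -0.0544, 0.2319]
tcp_rot: [0.998, -0.058, -0.0, -0.0]
contact_force: [0.4, 1.0, -1.5]
opening: 0.449
time: 13.37
eef_pos: [0.6279, -0.0544, 0.2317]
tcp_rot: [0.998, -0.058, -0.001, -0.0]
contact_force: [-2.7, 0.8, 4.6]
opening: 0.447
```

```bash
python3 -m jog '[{"grip":0,"x":0,"y":0,"z":0,"rx":0,"ry":0,"rz":0},{"grip":0,"x":0,"y":0,"z":0,"rx":0,"ry":0,"rz":0},{"grip":0,"x":0,"y":0,"z":0,"rx":0,"ry":0,"rz":0},{"grip":0,"x":0,"y":0,"z":0,"rx":0,"ry":0,"rz":0},{"grip":0,"x":0,"y":0,"z":-10,"rx":0,"ry":0,"rz":0},{"grip":0,"x":0,"y":0,"z":-30,"rx":0,"ry":0,"rz":0},{"grip":0,"x":0,"y":0,"z":-38,"rx":0,"ry":0,"rz":0},{"grip":0,"x":0,"y":0,"z":-22,"rx":0,"ry":0,"rz":0}]'
python3 -m jog '[{"grip":0,"x":-33.8,"y":-6.5,"z":0,"rx":0,"ry":0,"rz":0},{"grip":0,"x":-33.8,"y":-6.5,"z":0,"rx":0,"ry":0,"rz":0},{"grip":0,"x":-33.8,"y":-6.5,"z":0,"rx":0,"ry":0,"rz":0},{"grip":0,"x":-33.8,"y":-6.5,"z":0,"rx":0,"ry":0,"rz":0},{"grip":0,"x":-33.8,"y":-6.5,"z":0,"rx":0,"ry":0,"rz":0},{"grip":0,"x":0,"y":0,"z":0,"rx":0,"ry":0,"rz":0},{"grip":0,"x":0,"y":0,"z":0,"rx":0,"ry":0,"rz":0}]'
python3 - <<'E'
from h import *
import pickle
w=read_camera("wrist");cv2.imwrite("pics/w7.png",w["frame"][:,:,::-1]);pickle.dump(w,open("w7.pkl","wb"))
st();print(proj(w,[[.4645,-.003,.036],[.449,-.1103,.036],[.4387,.1155,.036]]))
E
```

```text
time: 14.03
eef_pos: [0.6285, -0.0546, 0.3353]
tcp_rot: [0.998, -0.058, 0.002, 0.0]
contact_force: [1.3, -0.3, 0.2]
opening: 0.998
time: 14.62
eef_pos: [0.4623, -0.002, 0.3311]
tcp_rot: [0.998, -0.058, 0.0, 0.0]
contact_force: [1.8, 0.8, 0.7]
opening: 0.998
t 14.67 pos [ 0.4637 -0.0025  0.3318] yaw -6.63 tilt 0.15 F [ 0.   0.7 -0.1] op 0.998 q [-0.22 -0.12  2.15 -0.    1.11 -0.11]
[[322.7616 236.2021]
 [318.9592 356.707 ]
 [266.0885  75.3571]]
```

View pics/w7.png

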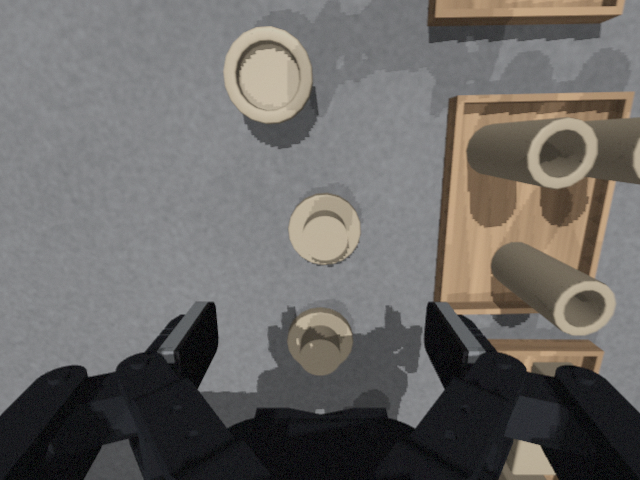

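```bash
python3 - <<'E'
from h import *
import pickle
w=pickle.load(open("w7.pkl","rb"))
cv2.imwrite("pics/w7z.png",cv2.resize(w["frame"][15:385,215:375,::-1],None,fx=1.6*1,fy=1.6,interpolation=cv2.INTER_CUBIC))
P=plane(w,[(325,239),(320,357),(268,75)],.036);print(P)
import pickle
t,s=pickle.load(open("c0.pkl","rb"))
for a,b in [((325,239),(320+207.5/4-.5-50+0,0))]: pass
print(tri(w,(325,239),t,(320.9,250.6)),tri(w,(320,357),t,(371.4,256.6)),tri(w,(268,75),t,(266.4,264.1)))
go(P[0][0],P[0][1],.187)
E
```

```text
[[ 0.466  -0.0055  0.036 ]
 [ 0.4499 -0.1107  0.036 ]
 [ 0.44    0.1156  0.036 ]]
(array([ 0.4652, -0.0029,  0.0443]), np.float64(0.0019697624086211316)) (array([ 0.4494, -0.1106,  0.036 ]), np.float64(0.0009981457807589928)) (array([0.4391, 0.1162, 0.0299]), np.float64(0.000925281049493793))
t 14.67 pos [ 0.4637 -0.0025  0.3318] yaw -6.63 tilt 0.15 F [ 0.   0.7 -0.1] op 0.998 q [-0.22 -0.12  2.15 -0.    1.11 -0.11]
shift mm [  2.3   2.6 144.8] rz None
```

```bash
python3 -m jog '[{"grip":0.2,"x":1,"y":1,"z":25,"rx":0,"ry":0,"rz":0},{"grip":0.2,"x":1,"y":1,"z":35,"rx":0,"ry":0,"rz":0},{"grip":0.2,"x":0,"y":0,"z":35,"rx":0,"ry":0,"rz":0},{"grip":0.2,"x":0,"y":0,"z":30,"rx":0,"ry":0,"rz":0},{"grip":0.2,"x":0,"y":0,"z":16,"rx":0,"ry":0,"rz":0},{"grip":0.2,"x":0,"y":0,"z":4,"rx":0,"ry":0,"rz":0},{"grip":0.2,"x":0,"y":0,"z":0,"rx":0,"ry":0,"rz":0},{"grip":0.2,"x":0,"y":0,"z":0,"rx":0,"ry":0,"rz":0}]' 30
python3 - <<'E'
from h import *
w=read_camera("wrist");cv2.imwrite("pics/w8.png",w["frame"][:,:,::-1]);st()
E
```

```text
time: 15.33
eef_pos: [0.4671, -0.0054, 0.1869]
tcp_rot: [0.998, -0.058, 0.001, 0.0]
contact_force: [0.9, 1.0, 0.1]
opening: 0.802
t 15.38 pos [ 0.4671 -0.0053  0.1875] yaw -6.65 tilt 0.20 F [ 0.7 -0.2 -1.5] op 0.800 q [-0.23  0.14  2.21 -0.    0.79 -0.11]
```

View pics/w8.png

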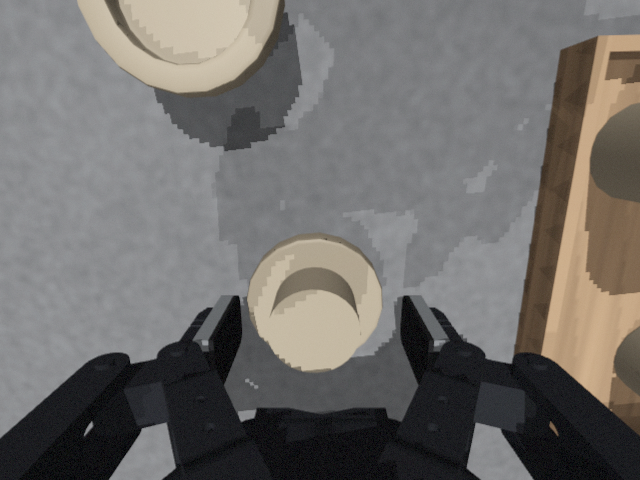

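```bash
python3 -m jog '[{"grip":1,"x":0,"y":0,"z":1,"rx":0,"ry":0,"rz":0},{"grip":1,"x":0,"y":0,"z":0,"rx":0,"ry":0,"rz":0},{"grip":1,"x":0,"y":0,"z":0,"rx":0,"ry":0,"rz":0},{"grip":1,"x":0,"y":0,"z":0,"rx":0,"ry":0,"rz":0},{"grip":1,"x":0,"y":0,"z":0,"rx":0,"ry":0,"rz":0},{"grip":1,"x":0,"y":0,"z":0,"rx":0,"ry":0,"rz":0}]' 20
python3 -m jog '[{"grip":0.35,"x":0,"y":0,"z":0,"rx":0,"ry":0,"rz":0},{"grip":0.35,"x":0,"y":0,"z":0,"rx":0,"ry":0,"rz":0},{"grip":0.35,"x":0,"y":0,"z":0,"rx":0,"ry":0,"rz":0},{"grip":0.35,"x":0,"y":0,"z":0,"rx":0,"ry":0,"rz":-7},{"grip":0.35,"x":0,"y":0,"z":0,"rx":0,"ry":0,"rz":-7},{"grip":0.35,"x":0,"y":0,"z":0,"rx":0,"ry":0,"rz":-7},{"grip":0.35,"x":0,"y":0,"z":0,"rx":0,"ry":0,"rz":-7},{"grip":0.35,"x":0,"y":0,"z":0,"rx":0,"ry":0,"rz":-7}]'
python3 -m jog '[{"grip":0.35,"x":0,"y":0,"z":0,"rx":0,"ry":0,"rz":-7},{"grip":0.35,"x":0,"y":0,"z":0,"rx":0,"ry":0,"rz":-7},{"grip":0.35,"x":0,"y":0,"z":0,"rx":0,"ry":0,"rz":-7},{"grip":0.35,"x":0,"y":0,"z":0,"rx":0,"ry":0,"rz":-7},{"grip":0.35,"x":0,"y":0,"z":0,"rx":0,"ry":0,"rz":-7},{"grip":0.35,"x":0,"y":0,"z":0,"rx":0,"ry":0,"rz":-7},{"grip":0.35,"x":0,"y":0,"z":0,"rx":0,"ry":0,"rz":-7},{"grip":0.35,"x":0,"y":0,"z":0,"rx":0,"ry":0,"rz":-7}]'
python3 -m jog '[{"grip":0.35,"x":0,"y":0,"z":0,"rx":0,"ry":0,"rz":0},{"grip":0.35,"x":0,"y":0,"z":0,"rx":0,"ry":0,"rz":0},{"grip":1,"x":0,"y":0,"z":0,"rx":0,"ry":0,"rz":0},{"grip":1,"x":0,"y":0,"z":0,"rx":0,"ry":0,"rz":0},{"grip":1,"x":0,"y":0,"z":0,"rx":0,"ry":0,"rz":0},{"grip":1,"x":0,"y":0,"z":0,"rx":0,"ry":0,"rz":0},{"grip":1,"x":0,"y":0,"z":0,"rx":0,"ry":0,"rz":0},{"grip":1,"x":0,"y":0,"z":0,"rx":0,"ry":0,"rz":0}]' 50
python3 - <<'E'
from h import *
w=read_camera("wrist");cv2.imwrite("pics/w9.png",w["frame"][:,:,::-1]);st()
E
```

```text
time: 15.88
eef_pos: [0.4661, -0.005, 0.1861]
tcp_rot: [0.998, -0.058, 0.001, 0.0]
contact_force: [-0.9, -0.5, 6.0]
opening: 0.412
time: 16.55
eef_pos: [0.4653, -0.0048, 0.1845]
tcp_rot: [0.969, 0.248, -0.0, -0.0]
contact_force: [0.2, 0.0, -0.2]
opening: 0.65
time: 17.22
eef_pos: [0.4653, -0.0048, 0.1845]
tcp_rot: [0.739, 0.674, -0.0, -0.0]
contact_force: [0.3, -0.2, 0.4]
opening: 0.651
time: 17.88
eef_pos: [0.4657, -0.0049, 0.185]
tcp_rot: [0.741, 0.671, 0.0, 0.0]
contact_force: [0.2, 0.5, 1.2]
opening: 0.406
t 17.93 pos [ 0.4657 -0.0049  0.185 ] yaw 84.34 tilt 0.04 F [-0.2  0.4  2.6] op 0.404 q [-0.23  0.14  2.21  0.    0.79 -1.7 ]
```

View pics/w9.png

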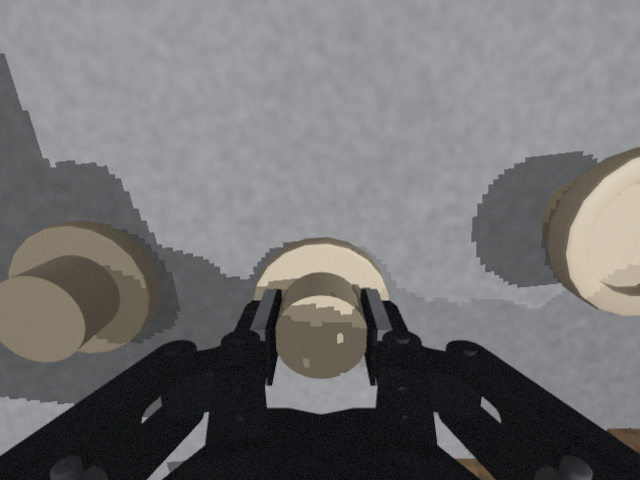

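```bash
python3 -m jog '[{"grip":1,"x":0,"y":0,"z":-10,"rx":0,"ry":0,"rz":0},{"grip":1,"x":0,"y":0,"z":-30,"rx":0,"ry":0,"rz":0},{"grip":1,"x":0,"y":0,"z":-35,"rx":0,"ry":0,"rz":0},{"grip":1,"x":0,"y":0,"z":-35,"rx":0,"ry":0,"rz":0},{"grip":1,"x":0,"y":0,"z":-20,"rx":0,"ry":0,"rz":0},{"grip":1,"x":15,"y":9,"z":0,"rx":0,"ry":0,"rz":0},{"grip":1,"x":30.5,"y":18,"z":0,"rx":0,"ry":0,"rz":0},{"grip":1,"x":30.5,"y":18,"z":0,"rx":0,"ry":0,"rz":0}]'
python3 -m jog '[{"grip":1,"x":30.5,"y":18,"z":0,"rx":0,"ry":0,"rz":0},{"grip":1,"x":30.5,"y":18,"z":0,"rx":0,"ry":0,"rz":0},{"grip":1,"x":30.5,"y":18,"z":0,"rx":0,"ry":0,"rz":0},{"grip":1,"x":30.5,"y":18,"z":0,"rx":0,"ry":0,"rz":0},{"grip":1,"x":30.5,"y":18,"z":0,"rx":0,"ry":0,"rz":0},{"grip":1,"x":15,"y":9,"z":0,"rx":0,"ry":0,"rz":0},{"grip":1,"x":0,"y":0,"z":0,"rx":0,"ry":0,"rz":0},{"grip":1,"x":0,"y":0,"z":0,"rx":0,"ry":0,"rz":0}]'
python3 - <<'E'
from h import *
import pickle
w=read_camera("wrist");cv2.imwrite("pics/w10.png",w["frame"][:,:,::-1]);pickle.dump(w,open("w10.pkl","wb"));go(.633,.2235,.19)
E
```

```text
time: 18.6
eef_pos: [0.5178, 0.0667, 0.316]
tcp_rot: [0.742, 0.671, 0.0, 0.001]
contact_force: [0.4, -0.5, -0.4]
opening: 0.406
time: 19.27
eef_pos: [0.6325, 0.2239, 0.3143]
tcp_rot: [0.741, 0.672, -0.001, -0.0]
contact_force: [0.6, 0.8, -1.7]
opening: 0.405
t 19.32 pos [0.6322 0.2232 0.3142] yaw 84.39 tilt 0.13 F [ 0.2 -0.3 -1.3] op 0.406 q [ 0.19  0.36  1.66 -0.    1.13 -1.28]
shift mm [  0.6   1.  124.2] rz None
```

View pics/w10.png

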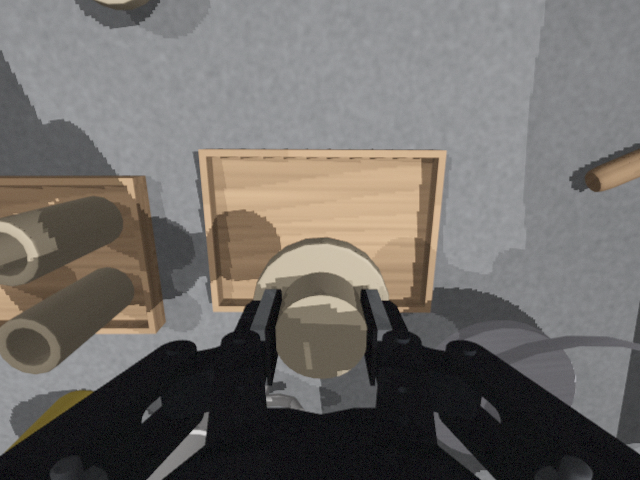

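```bash
python3 - <<'E'
from h import *
import pickle
w=pickle.load(open("w10.pkl","rb"))
P=plane(w,[(199,150),(446,150),(432,312),(212,312)],.02);d=P[1]-P[0]+P[2]-P[3]
print(P,P.mean(0),np.degrees(np.arctan2(d[1],d[0])))
go(P.mean(0)[0],P.mean(0)[1],.19,84.5)
E
```

```text
[[0.5599 0.1419 0.02  ]
 [0.5771 0.3205 0.02  ]
 [0.7069 0.3094 0.02  ]
 [0.6893 0.1275 0.02  ]] [0.6333 0.2248 0.02  ] 84.49279921516441
t 19.32 pos [0.6322 0.2232 0.3142] yaw 84.39 tilt 0.13 F [ 0.2 -0.3 -1.3] op 0.406 q [ 0.19  0.36  1.66 -0.    1.13 -1.28]
shift mm [  1.9   1.2 124.2] rz -0.11
```

```bash
python3 -m jog '[{"grip":1,"x":1,"y":0.8,"z":25,"rx":0,"ry":0,"rz":0},{"grip":1,"x":0,"y":0,"z":35,"rx":0,"ry":0,"rz":0},{"grip":1,"x":0,"y":0,"z":30,"rx":0,"ry":0,"rz":0},{"grip":1,"x":0,"y":0,"z":18,"rx":0,"ry":0,"rz":0},{"grip":1,"x":0,"y":0,"z":8,"rx":0,"ry":0,"rz":0},{"grip":1,"x":0,"y":0,"z":2,"rx":0,"ry":0,"rz":0},{"grip":1,"x":0,"y":0,"z":0,"rx":0,"ry":0,"rz":0},{"grip":1,"x":0,"y":0,"z":0,"rx":0,"ry":0,"rz":0}]'
python3 -m jog '[{"grip":1,"x":0,"y":0,"z":2,"rx":0,"ry":0,"rz":0},{"grip":1,"x":0,"y":0,"z":1.5,"rx":0,"ry":0,"rz":0},{"grip":1,"x":0,"y":0,"z":0,"rx":0,"ry":0,"rz":0}]'
```

```text
time: 19.98
eef_pos: [0.6344, 0.2239, 0.199]
tcp_rot: [0.741, 0.671, 0.001, 0.001]
contact_force: [1.1, -0.5, -0.0]
opening: 0.4
time: 20.23
eef_pos: [0.6339, 0.2243, 0.1942]
tcp_rot: [0.741, 0.671, 0.001, 0.0]
contact_force: [-1.1, -1.0, -1.6]
opening: 0.402
```

```bash
python3 -m jog '[{"grip":1,"x":0,"y":0,"z":1.5,"rx":0,"ry":0,"rz":0},{"grip":1,"x":0,"y":0,"z":1.5,"rx":0,"ry":0,"rz":0},{"grip":1,"x":0,"y":0,"z":0,"rx":0,"ry":0,"rz":0}]'
python3 -m jog '[{"grip":1,"x":0,"y":0,"z":0.7,"rx":0,"ry":0,"rz":0},{"grip":1,"x":0,"y":0,"z":0.7,"rx":0,"ry":0,"rz":0},{"grip":1,"x":0,"y":0,"z":0,"rx":0,"ry":0,"rz":0}]'
```

```text
time: 20.48
eef_pos: [0.6336, 0.2243, 0.1901]
tcp_rot: [0.741, 0.672, -0.0, -0.0]
contact_force: [-0.0, 0.1, -1.5]
opening: 0.401
time: 20.73
eef_pos: [0.6338, 0.2243, 0.1901]
tcp_rot: [0.741, 0.672, -0.0, -0.0]
contact_force: [-3.8, -0.8, 4.6]
opening: 0.403
```

```bash
python3 -m jog '[{"grip":0.2,"x":0,"y":0,"z":0,"rx":0,"ry":0,"rz":0},{"grip":0.2,"x":0,"y":0,"z":0,"rx":0,"ry":0,"rz":0},{"grip":0.2,"x":0,"y":0,"z":0,"rx":0,"ry":0,"rz":0},{"grip":0.2,"x":0,"y":0,"z":0,"rx":0,"ry":0,"rz":0},{"grip":0.2,"x":0,"y":0,"z":0,"rx":0,"ry":0,"rz":0},{"grip":0.2,"x":0,"y":0,"z":-10,"rx":0,"ry":0,"rz":0},{"grip":0,"x":0,"y":0,"z":-30,"rx":0,"ry":0,"rz":0},{"grip":0,"x":0,"y":0,"z":-38,"rx":0,"ry":0,"rz":0}]'
python3 -m jog '[{"grip":0,"x":0,"y":0,"z":-38,"rx":0,"ry":0,"rz":0},{"grip":0,"x":0,"y":0,"z":0,"rx":0,"ry":0,"rz":0},{"grip":0,"x":0,"y":0,"z":0,"rx":0,"ry":0,"rz":0}]'
python3 - <<'E'
from h import *
import pickle
w=read_camera("wrist");cv2.imwrite("pics/w11.png",w["frame"][:,:,::-1]);pickle.dump(w,open("w11.pkl","wb"))
st();print(proj(w,[[.6338,.2243,.041]]))
E
python3 -m jog '[{"grip":0,"x":-21.2,"y":-30.4,"z":0,"rx":0,"ry":0,"rz":0},{"grip":0,"x":-21.2,"y":-30.4,"z":0,"rx":0,"ry":0,"rz":0},{"grip":0,"x":-21.2,"y":-30.4,"z":0,"rx":0,"ry":0,"rz":0},{"grip":0,"x":-21.2,"y":-30.4,"z":0,"rx":0,"ry":0,"rz":0},{"grip":0,"x":-21.2,"y":-30.4,"z":0,"rx":0,"ry":0,"rz":0},{"grip":0,"x":-21.2,"y":-30.4,"z":0,"rx":0,"ry":0,"rz":0},{"grip":0,"x":0,"y":0,"z":0,"rx":0,"ry":0,"rz":0},{"grip":0,"x":0,"y":0,"z":0,"rx":0,"ry":0,"rz":0}]'
python3 - <<'E'
from h import *
import pickle
w=read_camera("wrist");cv2.imwrite("pics/w12.png",w["frame"][:,:,::-1]);pickle.dump(w,open("w12.pkl","wb"))
st();print(proj(w,[[.44,.1156,.036]]))
E
```

```text
time: 21.4
eef_pos: [0.6323, 0.2239, 0.2642]
tcp_rot: [0.741, 0.671, -0.003, -0.002]
contact_force: [0.1, -0.8, -0.3]
opening: 0.998
time: 21.65
eef_pos: [0.6347, 0.2245, 0.3103]
tcp_rot: [0.741, 0.672, 0.004, 0.002]
contact_force: [0.5, 0.8, 0.0]
opening: 1.002
t 21.70 pos [0.6339 0.2243 0.3071] yaw 84.37 tilt 0.19 F [-0.2 -0.2  0.1] op 1.001 q [ 0.19  0.37  1.66 -0.    1.11 -1.28]
[[319.2172 239.7711]]
time: 22.37
eef_pos: [0.4371, 0.115, 0.3026]
tcp_rot: [0.741, 0.671, -0.002, -0.001]
contact_force: [0.7, -0.3, 0.2]
opening: 1.001
t 22.42 pos [0.4388 0.1153 0.3038] yaw 84.32 tilt 0.10 F [ 0.2 -0.6  0.7] op 0.999 q [ 0.03 -0.1   2.19  0.    1.05 -1.44]
[[322.0186 250.6518]]
```

View pics/w11.png

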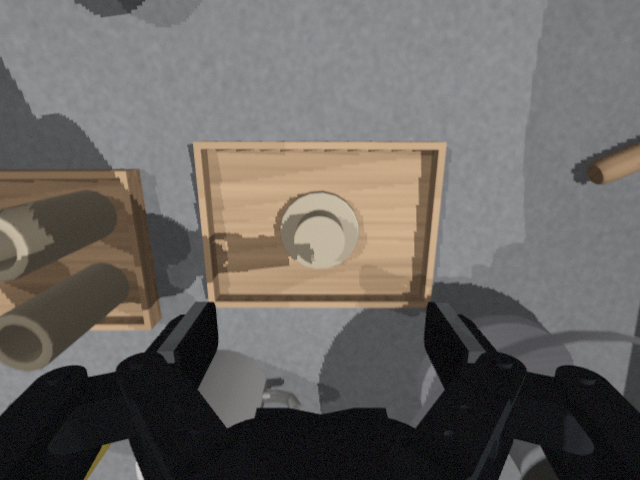

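View pics/w12.png

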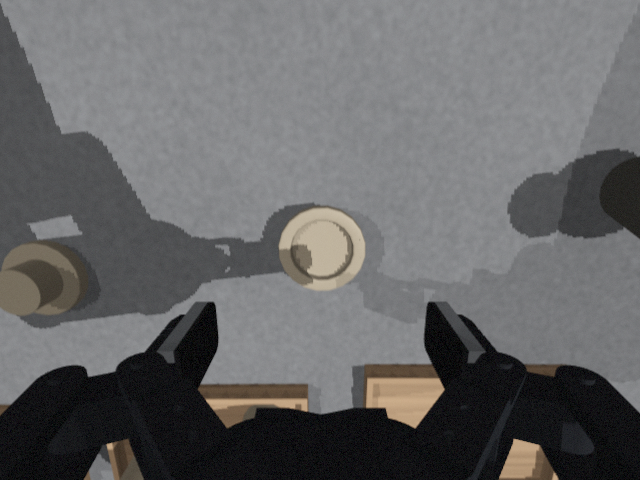

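```bash
python3 -m jog '[{"grip":0,"x":0.3,"y":0.5,"z":25,"rx":0,"ry":0,"rz":0},{"grip":0,"x":0,"y":0,"z":35,"rx":0,"ry":0,"rz":0},{"grip":0,"x":0,"y":0,"z":30,"rx":0,"ry":0,"rz":0},{"grip":0,"x":0,"y":0,"z":20,"rx":0,"ry":0,"rz":0},{"grip":0,"x":0,"y":0,"z":10,"rx":0,"ry":0,"rz":0},{"grip":0,"x":0,"y":0,"z":3,"rx":0,"ry":0,"rz":0},{"grip":0,"x":0,"y":0,"z":0,"rx":0,"ry":0,"rz":0},{"grip":0,"x":0,"y":0,"z":0,"rx":0,"ry":0,"rz":0}]' 20
python3 - <<'E'
from h import *
w=read_camera("wrist");cv2.imwrite("pics/w13.png",w["frame"][:,:,::-1]);st()
E
```

```text
time: 23.08
eef_pos: [0.4414, 0.116, 0.1829]
tcp_rot: [0.741, 0.672, 0.001, 0.001]
contact_force: [0.6, 0.5, -0.7]
opening: 0.996
t 23.13 pos [0.4414 0.116  0.1833] yaw 84.37 tilt 0.17 F [-0.2  0.5 -0.3] op 0.998 q [ 0.03  0.13  2.23 -0.    0.78 -1.44]
```

View pics/w13.png

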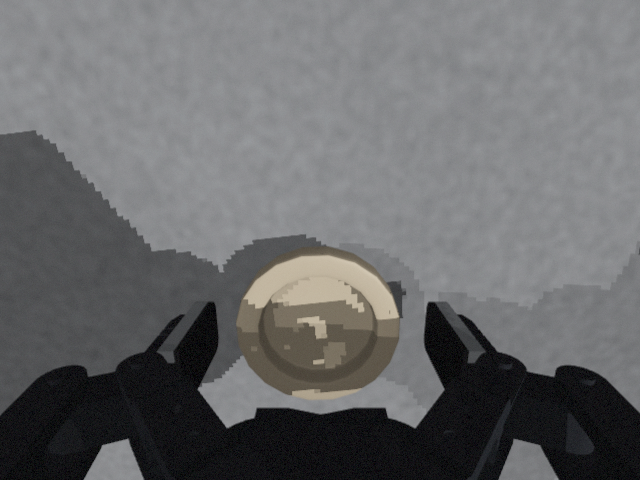

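```bash
python3 -m jog '[{"grip":1,"x":0,"y":0,"z":1,"rx":0,"ry":0,"rz":0},{"grip":1,"x":0,"y":0,"z":0,"rx":0,"ry":0,"rz":0},{"grip":1,"x":0,"y":0,"z":0,"rx":0,"ry":0,"rz":0},{"grip":1,"x":0,"y":0,"z":0,"rx":0,"ry":0,"rz":0},{"grip":1,"x":0,"y":0,"z":0,"rx":0,"ry":0,"rz":0}]' 20
python3 -m jog '[{"grip":0.08,"x":0,"y":0,"z":0,"rx":0,"ry":0,"rz":0},{"grip":0.08,"x":0,"y":0,"z":0,"rx":0,"ry":0,"rz":0},{"grip":0.08,"x":0,"y":0,"z":0,"rx":0,"ry":0,"rz":0},{"grip":0.08,"x":0,"y":0,"z":0,"rx":0,"ry":0,"rz":7},{"grip":0.08,"x":0,"y":0,"z":0,"rx":0,"ry":0,"rz":7},{"grip":0.08,"x":0,"y":0,"z":0,"rx":0,"ry":0,"rz":7},{"grip":0.08,"x":0,"y":0,"z":0,"rx":0,"ry":0,"rz":7},{"grip":0.08,"x":0,"y":0,"z":0,"rx":0,"ry":0,"rz":7}]'
python3 -m jog '[{"grip":0.08,"x":0,"y":0,"z":0,"rx":0,"ry":0,"rz":7},{"grip":0.08,"x":0,"y":0,"z":0,"rx":0,"ry":0,"rz":7},{"grip":0.08,"x":0,"y":0,"z":0,"rx":0,"ry":0,"rz":7},{"grip":0.08,"x":0,"y":0,"z":0,"rx":0,"ry":0,"rz":7},{"grip":0.08,"x":0,"y":0,"z":0,"rx":0,"ry":0,"rz":7},{"grip":0.08,"x":0,"y":0,"z":0,"rx":0,"ry":0,"rz":7},{"grip":0.08,"x":0,"y":0,"z":0,"rx":0,"ry":0,"rz":7},{"grip":0.08,"x":0,"y":0,"z":0,"rx":0,"ry":0,"rz":7}]'
python3 -m jog '[{"grip":0.08,"x":0,"y":0,"z":0,"rx":0,"ry":0,"rz":0},{"grip":0.08,"x":0,"y":0,"z":0,"rx":0,"ry":0,"rz":0},{"grip":1,"x":0,"y":0,"z":0,"rx":0,"ry":0,"rz":0},{"grip":1,"x":0,"y":0,"z":0,"rx":0,"ry":0,"rz":0},{"grip":1,"x":0,"y":0,"z":0,"rx":0,"ry":0,"rz":0},{"grip":1,"x":0,"y":0,"z":0,"rx":0,"ry":0,"rz":0},{"grip":1,"x":0,"y":0,"z":0,"rx":0,"ry":0,"rz":0}]' 50
python3 - <<'E'
from h import *
w=read_camera("wrist");cv2.imwrite("pics/w14.png",w["frame"][:,:,::-1]);go(.6338,.2243,.33)
E
```

```text
time: 23.55
eef_pos: [0.4408, 0.1158, 0.1823]
tcp_rot: [0.741, 0.672, 0.001, 0.001]
contact_force: [-1.4, -0.7, 6.1]
opening: 0.72
time: 24.22
eef_pos: [0.4399, 0.1158, 0.1806]
tcp_rot: [0.91, 0.415, -0.0, -0.0]
contact_force: [0.0, 0.1, 0.5]
opening: 0.917
time: 24.88
eef_pos: [0.4399, 0.1158, 0.1807]
tcp_rot: [0.998, -0.061, -0.0, 0.0]
contact_force: [0.6, -0.1, -0.7]
opening: 0.919
time: 25.47
eef_pos: [0.4403, 0.1158, 0.1813]
tcp_rot: [0.998, -0.058, 0.0, 0.0]
contact_force: [-2.1, -0.6, 5.9]
opening: 0.71
t 25.52 pos [0.4403 0.1159 0.1814] yaw -6.59 tilt 0.01 F [-1.4 -0.   5.5] op 0.704 q [ 0.03  0.13  2.23 -0.    0.78  0.15]
shift mm [ 179.8 -129.9 -148.6] rz None
```

View pics/w14.png

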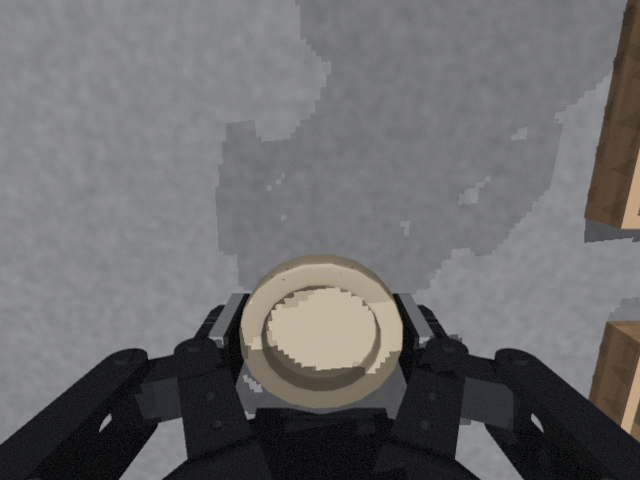

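```bash
python3 -m jog '[{"grip":1,"x":0,"y":0,"z":-10,"rx":0,"ry":0,"rz":0},{"grip":1,"x":0,"y":0,"z":-30,"rx":0,"ry":0,"rz":0},{"grip":1,"x":0,"y":0,"z":-36,"rx":0,"ry":0,"rz":0},{"grip":1,"x":0,"y":0,"z":-36,"rx":0,"ry":0,"rz":0},{"grip":1,"x":0,"y":0,"z":-28,"rx":0,"ry":0,"rz":0},{"grip":1,"x":15,"y":-10.8,"z":0,"rx":0,"ry":0,"rz":0},{"grip":1,"x":30,"y":-21.7,"z":0,"rx":0,"ry":0,"rz":0},{"grip":1,"x":30,"y":-21.7,"z":0,"rx":0,"ry":0,"rz":0}]'
python3 -m jog '[{"grip":1,"x":30,"y":-21.7,"z":0,"rx":0,"ry":0,"rz":0},{"grip":1,"x":30,"y":-21.7,"z":0,"rx":0,"ry":0,"rz":0},{"grip":1,"x":30,"y":-21.7,"z":0,"rx":0,"ry":0,"rz":0},{"grip":1,"x":15,"y":-10.8,"z":0,"rx":0,"ry":0,"rz":0},{"grip":1,"x":0,"y":0,"z":0,"rx":0,"ry":0,"rz":0},{"grip":1,"x":0,"y":0,"z":0,"rx":0,"ry":0,"rz":0},{"grip":1,"x":0,"y":0,"z":0,"rx":0,"ry":0,"rz":0}]'
python3 - <<'E'
from h import *
w=read_camera("wrist");cv2.imwrite("pics/w15.png",w["frame"][:,:,::-1]);go(.6338,.2243,.2224)
E
```

```text
time: 26.18
eef_pos: [0.5212, 0.1613, 0.3221]
tcp_rot: [0.998, -0.058, 0.001, -0.0]
contact_force: [-0.4, -0.2, -0.4]
opening: 0.708
time: 26.77
eef_pos: [0.6332, 0.2239, 0.3201]
tcp_rot: [0.998, -0.058, -0.001, 0.0]
contact_force: [-0.4, 0.7, -1.4]
opening: 0.707
t 26.82 pos [0.633  0.2238 0.3203] yaw -6.65 tilt 0.11 F [ 0.2  0.2 -1. ] op 0.702 q [ 0.19  0.35  1.65 -0.    1.14  0.31]
shift mm [ 0.9 -0.6 97.9] rz None
```

View pics/w15.png

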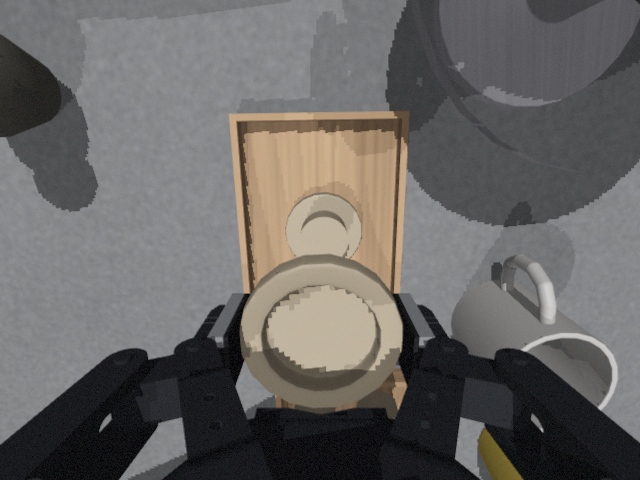

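```bash
python3 -m jog '[{"grip":1,"x":0.5,"y":-0.4,"z":25,"rx":0,"ry":0,"rz":0},{"grip":1,"x":0,"y":0,"z":30,"rx":0,"ry":0,"rz":0},{"grip":1,"x":0,"y":0,"z":20,"rx":0,"ry":0,"rz":0},{"grip":1,"x":0,"y":0,"z":10,"rx":0,"ry":0,"rz":0},{"grip":1,"x":0,"y":0,"z":4,"rx":0,"ry":0,"rz":0},{"grip":1,"x":0,"y":0,"z":0,"rx":0,"ry":0,"rz":0},{"grip":1,"x":0,"y":0,"z":0,"rx":0,"ry":0,"rz":0},{"grip":1,"x":0,"y":0,"z":0,"rx":0,"ry":0,"rz":0}]'
python3 -m jog '[{"grip":1,"x":0,"y":0,"z":0,"rx":0,"ry":0,"rz":0},{"grip":1,"x":0,"y":0,"z":0,"rx":0,"ry":0,"rz":0},{"grip":1,"x":0,"y":0,"z":0,"rx":0,"ry":0,"rz":0}]'
python3 - <<'E'
from h import *
go(.6338,.2243,.2224)
E
```

```text
time: 27.48
eef_pos: [0.6352, 0.2246, 0.2342]
tcp_rot: [0.998, -0.058, 0.002, -0.0]
contact_force: [0.3, 0.5, -1.6]
opening: 0.703
time: 27.73
eef_pos: [0.6348, 0.2247, 0.2329]
tcp_rot: [0.998, -0.058, 0.001, -0.0]
contact_force: [0.4, 0.4, -1.2]
opening: 0.707
t 27.73 pos [0.6348 0.2247 0.2329] yaw -6.63 tilt 0.09 F [ 0.4  0.4 -1.2] op 0.707 q [0.19 0.46 1.69 0.   0.99 0.31]
shift mm [-0.9  0.5 10.5] rz None
```

```bash
python3 -m jog '[{"grip":1,"x":-0.4,"y":0.2,"z":4,"rx":0,"ry":0,"rz":0},{"grip":1,"x":0,"y":0,"z":3,"rx":0,"ry":0,"rz":0},{"grip":1,"x":0,"y":0,"z":1,"rx":0,"ry":0,"rz":0},{"grip":1,"x":0,"y":0,"z":0,"rx":0,"ry":0,"rz":0},{"grip":1,"x":0,"y":0,"z":0,"rx":0,"ry":0,"rz":0},{"grip":1,"x":0,"y":0,"z":0,"rx":0,"ry":0,"rz":0},{"grip":1,"x":0,"y":0,"z":0,"rx":0,"ry":0,"rz":0}]'
python3 - <<'E'
from h import *
go(.6338,.2243,.2224)
w=read_camera("wrist");cv2.imwrite("pics/w16.png",w["frame"][:,:,::-1])
E
```

```text
time: 28.32
eef_pos: [0.6342, 0.2244, 0.224]
tcp_rot: [0.998, -0.058, 0.0, -0.0]
contact_force: [0.3, -0.1, -0.6]
opening: 0.701
t 28.32 pos [0.6342 0.2244 0.224 ] yaw -6.64 tilt 0.01 F [ 0.3 -0.1 -0.6] op 0.701 q [ 0.19  0.47  1.69 -0.    0.98  0.31]
shift mm [-0.4  0.2  1.6] rz None
```

View pics/w16.png

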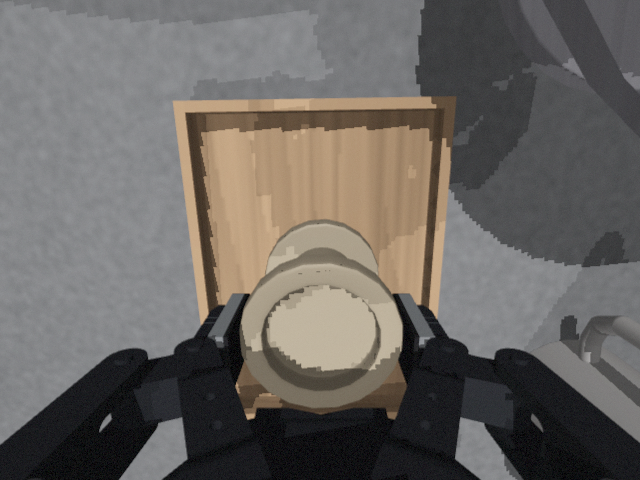

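```bash
python3 -m jog '[{"grip":1,"x":-0.3,"y":0.1,"z":1,"rx":0,"ry":0,"rz":0},{"grip":1,"x":0,"y":0,"z":0.8,"rx":0,"ry":0,"rz":0},{"grip":1,"x":0,"y":0,"z":0.6,"rx":0,"ry":0,"rz":0},{"grip":1,"x":0,"y":0,"z":0,"rx":0,"ry":0,"rz":0},{"grip":1,"x":0,"y":0,"z":0,"rx":0,"ry":0,"rz":0}]'
```

```text
time: 28.78
eef_pos: [0.6339, 0.2244, 0.2224]
tcp_rot: [0.998, -0.058, 0.0, 0.0]
contact_force: [-2.7, -1.0, 4.1]
opening: 0.701
```

```bash
python3 -m jog '[{"grip":0,"x":0,"y":0,"z":0,"rx":0,"ry":0,"rz":0},{"grip":0,"x":0,"y":0,"z":0,"rx":0,"ry":0,"rz":0},{"grip":0,"x":0,"y":0,"z":0,"rx":0,"ry":0,"rz":0},{"grip":0,"x":0,"y":0,"z":0,"rx":0,"ry":0,"rz":0},{"grip":0,"x":0,"y":0,"z":-10,"rx":0,"ry":0,"rz":0},{"grip":0,"x":0,"y":0,"z":-30,"rx":0,"ry":0,"rz":0},{"grip":0,"x":0,"y":0,"z":-38,"rx":0,"ry":0,"rz":0},{"grip":0,"x":0,"y":0,"z":-24,"rx":0,"ry":0,"rz":0}]'
python3 -m jog '[{"grip":0,"x":0,"y":0,"z":0,"rx":0,"ry":0,"rz":0},{"grip":0,"x":0,"y":0,"z":0,"rx":0,"ry":0,"rz":0},{"grip":0,"x":0,"y":0,"z":0,"rx":0,"ry":0,"rz":0}]'
python3 - <<'E'
from h import *
import pickle
w=read_camera("wrist");cv2.imwrite("pics/w17.png",w["frame"][:,:,::-1]);pickle.dump(w,open("w17.pkl","wb"))
st();print(proj(w,[[.6338,.2243,.077],[.6338,.2243,.069]]))
E
python3 -m jog '[{"grip":0,"x":-14.5,"y":35.4,"z":0,"rx":0,"ry":0,"rz":0},{"grip":0,"x":-14.5,"y":35.4,"z":0,"rx":0,"ry":0,"rz":0},{"grip":0,"x":-14.5,"y":35.4,"z":0,"rx":0,"ry":0,"rz":0},{"grip":0,"x":-14.5,"y":35.4,"z":0,"rx":0,"ry":0,"rz":0},{"grip":0,"x":-14.5,"y":35.4,"z":0,"rx":0,"ry":0,"rz":0},{"grip":0,"x":-14.5,"y":35.4,"z":0,"rx":0,"ry":0,"rz":0},{"grip":0,"x":-14.5,"y":35.4,"z":0,"rx":0,"ry":0,"rz":0},{"grip":0,"x":-14.5,"y":35.4,"z":0,"rx":0,"ry":0,"rz":0}]'
python3 -m jog '[{"grip":0,"x":-14.5,"y":35.4,"z":0,"rx":0,"ry":0,"rz":0},{"grip":0,"x":-14.5,"y":35.4,"z":0,"rx":0,"ry":0,"rz":0},{"grip":0,"x":0,"y":0,"z":0,"rx":0,"ry":0,"rz":0},{"grip":0,"x":0,"y":0,"z":0,"rx":0,"ry":0,"rz":0},{"grip":0,"x":0,"y":0,"z":0,"rx":0,"ry":0,"rz":0}]'
python3 - <<'E'
from h import *
import pickle
w=read_camera("wrist");cv2.imwrite("pics/w18.png",w["frame"][:,:,::-1]);pickle.dump(w,open("w18.pkl","wb"))
go(.4497,-.1107,.186);print(proj(w,[[.4497,-.1107,.036]]))
E
```

```text
time: 29.45
eef_pos: [0.6343, 0.2245, 0.3275]
tcp_rot: [0.998, -0.058, 0.002, -0.0]
contact_force: [0.8, 0.3, 2.2]
opening: 0.998
time: 29.7
eef_pos: [0.6334, 0.2243, 0.3232]
tcp_rot: [0.998, -0.058, -0.0, 0.0]
contact_force: [-0.3, 0.6, 0.1]
opening: 0.997
t 29.75 pos [0.6332 0.2242 0.322 ] yaw -6.64 tilt 0.16 F [-0.2  0.4 -0.6] op 1.002 q [ 0.19  0.35  1.65 -0.    1.14  0.31]
[[320.9015 254.9991]
 [320.8907 251.2199]]
time: 30.42
eef_pos: [0.484, -0.0446, 0.3215]
tcp_rot: [0.998, -0.058, -0.002, -0.0]
contact_force: [1.0, -0.0, -0.1]
opening: 1.001
time: 30.83
eef_pos: [0.4485, -0.1104, 0.3223]
tcp_rot: [0.998, -0.058, -0.001, -0.001]
contact_force: [0.3, 0.6, -0.7]
opening: 0.997
t 30.88 pos [ 0.4489 -0.1099  0.3226] yaw -6.61 tilt 0.12 F [-0.1  0.7 -0.4] op 0.998 q [-0.46 -0.11  2.16  0.    1.09 -0.35]
shift mm [  1.2   0.8 136.6] rz None
[[322.5181 239.0653]]
```

View pics/w17.png

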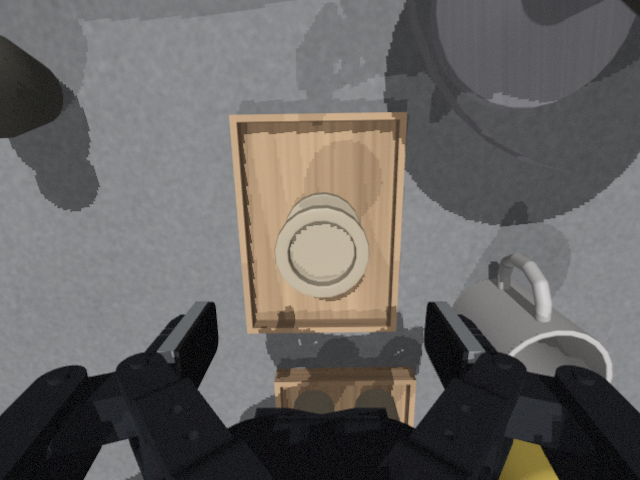

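View pics/w18.png

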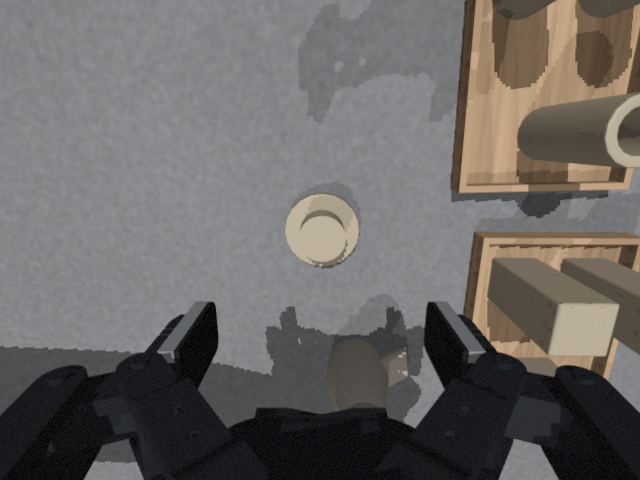

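```bash
python3 -m jog '[{"grip":0.2,"x":0.8,"y":1.5,"z":25,"rx":0,"ry":0,"rz":0},{"grip":0.2,"x":0,"y":0,"z":35,"rx":0,"ry":0,"rz":0},{"grip":0.2,"x":0,"y":0,"z":35,"rx":0,"ry":0,"rz":0},{"grip":0.2,"x":0,"y":0,"z":25,"rx":0,"ry":0,"rz":0},{"grip":0.2,"x":0,"y":0,"z":12,"rx":0,"ry":0,"rz":0},{"grip":0.2,"x":0,"y":0,"z":3.5,"rx":0,"ry":0,"rz":0},{"grip":0.2,"x":0,"y":0,"z":0,"rx":0,"ry":0,"rz":0},{"grip":0.2,"x":0,"y":0,"z":0,"rx":0,"ry":0,"rz":0}]' 20
python3 - <<'E'
from h import *
w=read_camera("wrist");cv2.imwrite("pics/w19.png",w["frame"][:,:,::-1]);st()
E
```

```text
time: 31.55
eef_pos: [0.4502, -0.1115, 0.1885]
tcp_rot: [0.998, -0.057, 0.0, 0.0]
contact_force: [0.0, -0.6, -0.2]
opening: 0.798
t 31.60 pos [ 0.4504 -0.1118  0.1891] yaw -6.56 tilt 0.13 F [ 0.3  0.2 -0.8] op 0.800 q [-0.46  0.13  2.21  0.    0.8  -0.35]
```

View pics/w19.png

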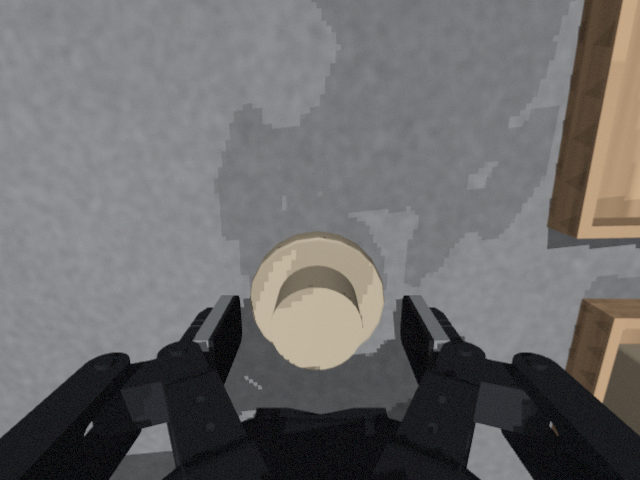

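```bash
python3 -m jog '[{"grip":0.2,"x":0,"y":0,"z":2.5,"rx":0,"ry":0,"rz":0},{"grip":1,"x":0,"y":0,"z":0,"rx":0,"ry":0,"rz":0},{"grip":1,"x":0,"y":0,"z":0,"rx":0,"ry":0,"rz":0},{"grip":1,"x":0,"y":0,"z":0,"rx":0,"ry":0,"rz":0},{"grip":1,"x":0,"y":0,"z":0,"rx":0,"ry":0,"rz":0},{"grip":1,"x":0,"y":0,"z":0,"rx":0,"ry":0,"rz":0},{"grip":1,"x":0,"y":0,"z":0,"rx":0,"ry":0,"rz":0}]' 20
python3 -m jog '[{"grip":0.35,"x":0,"y":0,"z":0,"rx":0,"ry":0,"rz":0},{"grip":0.35,"x":0,"y":0,"z":0,"rx":0,"ry":0,"rz":0},{"grip":0.35,"x":0,"y":0,"z":0,"rx":0,"ry":0,"rz":0},{"grip":0.35,"x":0,"y":0,"z":0,"rx":0,"ry":0,"rz":-7},{"grip":0.35,"x":0,"y":0,"z":0,"rx":0,"ry":0,"rz":-7},{"grip":0.35,"x":0,"y":0,"z":0,"rx":0,"ry":0,"rz":-7},{"grip":0.35,"x":0,"y":0,"z":0,"rx":0,"ry":0,"rz":-7},{"grip":0.35,"x":0,"y":0,"z":0,"rx":0,"ry":0,"rz":-7}]'
python3 -m jog '[{"grip":0.35,"x":0,"y":0,"z":0,"rx":0,"ry":0,"rz":-7},{"grip":0.35,"x":0,"y":0,"z":0,"rx":0,"ry":0,"rz":-7},{"grip":0.35,"x":0,"y":0,"z":0,"rx":0,"ry":0,"rz":-7},{"grip":0.35,"x":0,"y":0,"z":0,"rx":0,"ry":0,"rz":-7},{"grip":0.35,"x":0,"y":0,"z":0,"rx":0,"ry":0,"rz":-7},{"grip":0.35,"x":0,"y":0,"z":0,"rx":0,"ry":0,"rz":-7},{"grip":0.35,"x":0,"y":0,"z":0,"rx":0,"ry":0,"rz":-7},{"grip":0.35,"x":0,"y":0,"z":0,"rx":0,"ry":0,"rz":-7}]'
python3 -m jog '[{"grip":0.35,"x":0,"y":0,"z":0,"rx":0,"ry":0,"rz":0},{"grip":0.35,"x":0,"y":0,"z":0,"rx":0,"ry":0,"rz":0},{"grip":1,"x":0,"y":0,"z":0,"rx":0,"ry":0,"rz":0},{"grip":1,"x":0,"y":0,"z":0,"rx":0,"ry":0,"rz":0},{"grip":1,"x":0,"y":0,"z":0,"rx":0,"ry":0,"rz":0},{"grip":1,"x":0,"y":0,"z":0,"rx":0,"ry":0,"rz":0},{"grip":1,"x":0,"y":0,"z":0,"rx":0,"ry":0,"rz":0},{"grip":1,"x":0,"y":0,"z":0,"rx":0,"ry":0,"rz":0}]' 50
python3 - <<'E'
from h import *
w=read_camera("wrist");cv2.imwrite("pics/w20.png",w["frame"][:,:,::-1]);go(.6338,.2243,.35)
E
```

```text
time: 32.18
eef_pos: [0.4497, -0.1123, 0.1862]
tcp_rot: [0.998, -0.058, 0.0, 0.0]
contact_force: [-2.0, 0.7, 5.8]
opening: 0.414
time: 32.85
eef_pos: [0.4493, -0.1121, 0.1852]
tcp_rot: [0.969, 0.248, -0.0, -0.0]
contact_force: [0.5, -0.1, 0.1]
opening: 0.652
time: 33.52
eef_pos: [0.4493, -0.1121, 0.1852]
tcp_rot: [0.739, 0.674, -0.0, -0.0]
contact_force: [0.1, -0.3, -0.2]
opening: 0.652
time: 34.18
eef_pos: [0.4496, -0.1122, 0.1857]
tcp_rot: [0.741, 0.671, 0.0, 0.0]
contact_force: [0.1, 0.1, 1.9]
opening: 0.406
t 34.23 pos [ 0.4497 -0.1122  0.1858] yaw 84.34 tilt 0.05 F [-0.3  0.2  1.8] op 0.404 q [-0.46  0.14  2.22  0.    0.79 -1.94]
shift mm [ 353.   150.2 -164.2] rz None
```

View pics/w20.png

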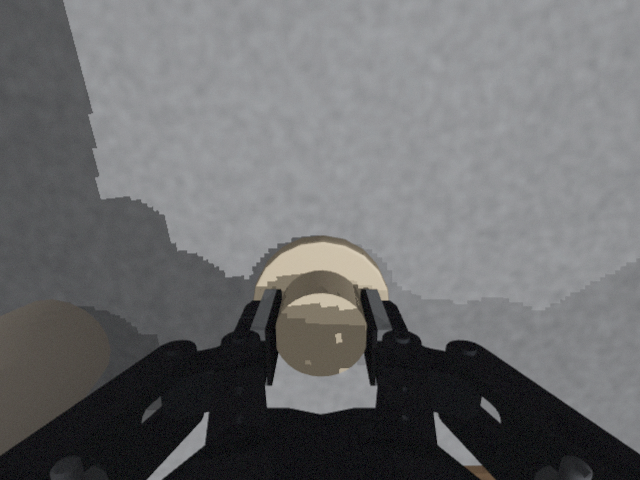

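```bash
python3 -m jog '[{"grip":1,"x":0,"y":0,"z":-10,"rx":0,"ry":0,"rz":0},{"grip":1,"x":0,"y":0,"z":-30,"rx":0,"ry":0,"rz":0},{"grip":1,"x":0,"y":0,"z":-38,"rx":0,"ry":0,"rz":0},{"grip":1,"x":0,"y":0,"z":-38,"rx":0,"ry":0,"rz":0},{"grip":1,"x":0,"y":0,"z":-38,"rx":0,"ry":0,"rz":0},{"grip":1,"x":0,"y":0,"z":-6,"rx":0,"ry":0,"rz":0},{"grip":1,"x":17.6,"y":7.5,"z":0,"rx":0,"ry":0,"rz":0},{"grip":1,"x":35.3,"y":15,"z":0,"rx":0,"ry":0,"rz":0}]'
python3 -m jog '[{"grip":1,"x":35.3,"y":15,"z":0,"rx":0,"ry":0,"rz":0},{"grip":1,"x":35.3,"y":15,"z":0,"rx":0,"ry":0,"rz":0},{"grip":1,"x":35.3,"y":15,"z":0,"rx":0,"ry":0,"rz":0},{"grip":1,"x":35.3,"y":15,"z":0,"rx":0,"ry":0,"rz":0},{"grip":1,"x":35.3,"y":15,"z":0,"rx":0,"ry":0,"rz":0},{"grip":1,"x":35.3,"y":15,"z":0,"rx":0,"ry":0,"rz":0},{"grip":1,"x":35.3,"y":15,"z":0,"rx":0,"ry":0,"rz":0},{"grip":1,"x":35.3,"y":15,"z":0,"rx":0,"ry":0,"rz":0}]'
python3 -m jog '[{"grip":1,"x":17.6,"y":7.5,"z":0,"rx":0,"ry":0,"rz":0},{"grip":1,"x":0,"y":0,"z":0,"rx":0,"ry":0,"rz":0},{"grip":1,"x":0,"y":0,"z":0,"rx":0,"ry":0,"rz":0},{"grip":1,"x":0,"y":0,"z":0,"rx":0,"ry":0,"rz":0},{"grip":1,"x":0,"y":0,"z":0,"rx":0,"ry":0,"rz":0}]'
python3 - <<'E'
from h import *
w=read_camera("wrist");cv2.imwrite("pics/w21.png",w["frame"][:,:,::-1]);go(.6338,.2243,.2627)
E
```

```text
time: 34.9
eef_pos: [0.4765, -0.0629, 0.3467]
tcp_rot: [0.743, 0.67, -0.0, 0.001]
contact_force: [-0.1, -0.5, -1.5]
opening: 0.404
time: 35.57
eef_pos: [0.6243, 0.2094, 0.3443]
tcp_rot: [0.741, 0.672, -0.001, -0.0]
contact_force: [-0.1, -0.7, -1.0]
opening: 0.4
time: 35.98
eef_pos: [0.6329, 0.2233, 0.3449]
tcp_rot: [0.741, 0.671, -0.001, -0.0]
contact_force: [0.8, 0.9, -1.6]
opening: 0.398
t 36.03 pos [0.633  0.2232 0.3452] yaw 84.28 tilt 0.06 F [-0.7 -0.8 -1.8] op 0.399 q [ 0.19  0.33  1.64 -0.    1.18 -1.28]
shift mm [ 1.3  0.8 82.5] rz None
```

View pics/w21.png

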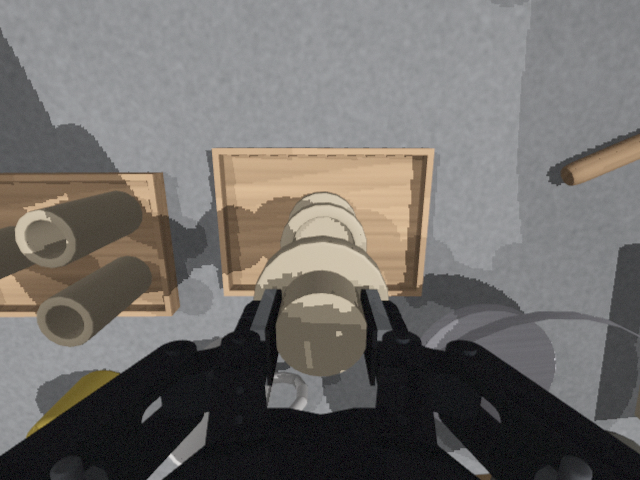

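Stack is in line (columns ≈ 322). Descend in stages.

```bash
python3 -m jog '[{"grip":1,"x":0.9,"y":0.4,"z":20,"rx":0,"ry":0,"rz":0},{"grip":1,"x":0,"y":0,"z":25,"rx":0,"ry":0,"rz":0},{"grip":1,"x":0,"y":0,"z":18,"rx":0,"ry":0,"rz":0},{"grip":1,"x":0,"y":0,"z":8,"rx":0,"ry":0,"rz":0},{"grip":1,"x":0,"y":0,"z":2,"rx":0,"ry":0,"rz":0},{"grip":1,"x":0,"y":0,"z":0,"rx":0,"ry":0,"rz":0},{"grip":1,"x":0,"y":0,"z":0,"rx":0,"ry":0,"rz":0},{"grip":1,"x":0,"y":0,"z":0,"rx":0,"ry":0,"rz":0}]'
python3 -m jog '[{"grip":1,"x":0,"y":0,"z":0,"rx":0,"ry":0,"rz":0},{"grip":1,"x":0,"y":0,"z":0,"rx":0,"ry":0,"rz":0},{"grip":1,"x":0,"y":0,"z":0,"rx":0,"ry":0,"rz":0}]'
python3 - <<'E'
from h import *
go(.6338,.2243,.2627)
E
```

```text
time: 36.7
eef_pos: [0.6346, 0.2252, 0.2747]
tcp_rot: [0.741, 0.671, 0.001, 0.001]
contact_force: [-0.0, 0.2, -1.2]
opening: 0.406
time: 36.95
eef_pos: [0.634, 0.2253, 0.2733]
tcp_rot: [0.741, 0.671, 0.001, 0.0]
contact_force: [0.1, -0.6, -0.4]
opening: 0.405
t 36.95 pos [0.634  0.2253 0.2733] yaw 84.37 tilt 0.07 F [ 0.1 -0.6 -0.4] op 0.405 q [ 0.19  0.41  1.67  0.    1.06 -1.28]
shift mm [-1.  -0.2 10.6] rz None
```

```bash
python3 -m jog '[{"grip":1,"x":-0.7,"y":0,"z":4,"rx":0,"ry":0,"rz":0},{"grip":1,"x":0,"y":0,"z":3,"rx":0,"ry":0,"rz":0},{"grip":1,"x":0,"y":0,"z":1,"rx":0,"ry":0,"rz":0},{"grip":1,"x":0,"y":0,"z":0,"rx":0,"ry":0,"rz":0},{"grip":1,"x":0,"y":0,"z":0,"rx":0,"ry":0,"rz":0},{"grip":1,"x":0,"y":0,"z":0,"rx":0,"ry":0,"rz":0},{"grip":1,"x":0,"y":0,"z":0,"rx":0,"ry":0,"rz":0}]'
python3 - <<'E'
from h import *
go(.6338,.2243,.2627)
w=read_camera("wrist");cv2.imwrite("pics/w22.png",w["frame"][:,:,::-1])
E
```

```text
time: 37.53
eef_pos: [0.6339, 0.2245, 0.2646]
tcp_rot: [0.741, 0.671, 0.0, 0.0]
contact_force: [-0.6, 0.0, -0.8]
opening: 0.405
t 37.53 pos [0.6339 0.2245 0.2646] yaw 84.36 tilt 0.01 F [-0.6  0.  -0.8] op 0.405 q [ 0.19  0.42  1.68 -0.    1.05 -1.28]
shift mm [-0.2 -0.1  1.9] rz None
```

View pics/w22.png

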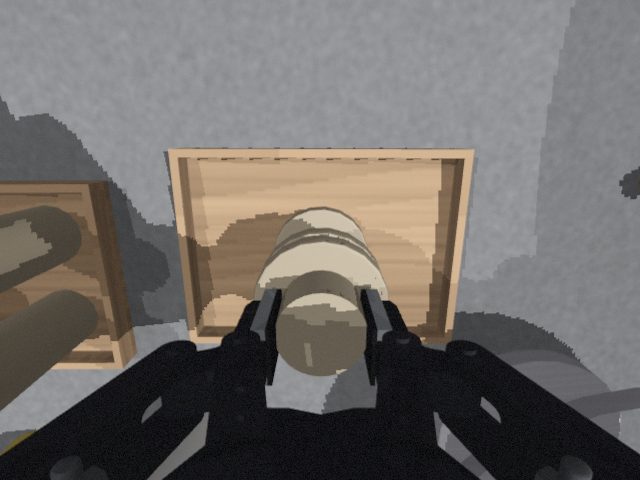

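```bash
python3 -m jog '[{"grip":1,"x":-0.1,"y":0,"z":1,"rx":0,"ry":0,"rz":0},{"grip":1,"x":0,"y":0,"z":0.8,"rx":0,"ry":0,"rz":0},{"grip":1,"x":0,"y":0,"z":0.7,"rx":0,"ry":0,"rz":0},{"grip":1,"x":0,"y":0,"z":0,"rx":0,"ry":0,"rz":0},{"grip":1,"x":0,"y":0,"z":0,"rx":0,"ry":0,"rz":0}]'
```

```text
time: 38.0
eef_pos: [0.634, 0.2244, 0.2628]
tcp_rot: [0.741, 0.671, 0.0, 0.0]
contact_force: [-1.7, -0.9, 3.1]
opening: 0.402
```

```bash
python3 -m jog '[{"grip":0,"x":0,"y":0,"z":0,"rx":0,"ry":0,"rz":0},{"grip":0,"x":0,"y":0,"z":0,"rx":0,"ry":0,"rz":0},{"grip":0,"x":0,"y":0,"z":0,"rx":0,"ry":0,"rz":0},{"grip":0,"x":0,"y":0,"z":0,"rx":0,"ry":0,"rz":0},{"grip":0,"x":0,"y":0,"z":-10,"rx":0,"ry":0,"rz":0},{"grip":0,"x":0,"y":0,"z":-30,"rx":0,"ry":0,"rz":0},{"grip":0,"x":0,"y":0,"z":-38,"rx":0,"ry":0,"rz":0},{"grip":0,"x":0,"y":0,"z":-38,"rx":0,"ry":0,"rz":0}]'
python3 -m jog '[{"grip":0,"x":0,"y":0,"z":-10,"rx":0,"ry":0,"rz":0},{"grip":0,"x":0,"y":0,"z":0,"rx":0,"ry":0,"rz":0},{"grip":0,"x":0,"y":0,"z":0,"rx":0,"ry":0,"rz":0},{"grip":0,"x":0,"y":0,"z":0,"rx":0,"ry":0,"rz":0}]'
python3 - <<'E'
from h import *
import pickle
w=read_camera("wrist");cv2.imwrite("pics/w23.png",w["frame"][:,:,::-1]);pickle.dump(w,open("w23.pkl","wb"))
st();print(proj(w,[[.6338,.2243,.113],[.6338,.2243,.077]]))
for n in ["scene","top"]:
    c=read_camera(n);cv2.imwrite(f"pics/{n}1.png",c["frame"][:,:,::-1]);pickle.dump(c,open(n+"1.pkl","wb"))
E
```

```text
time: 38.67
eef_pos: [0.6335, 0.2243, 0.3787]
tcp_rot: [0.741, 0.671, -0.001, -0.001]
contact_force: [0.1, -0.9, 0.4]
opening: 1.0
time: 39.0
eef_pos: [0.6333, 0.2243, 0.3856]
tcp_rot: [0.741, 0.671, -0.002, -0.001]
contact_force: [0.4, 0.1, -1.3]
opening: 0.999
t 39.05 pos [0.6332 0.2243 0.3849] yaw 84.36 tilt 0.29 F [-1.   0.1  0.4] op 0.998 q [ 0.19  0.3   1.6  -0.    1.25 -1.28]
[[321.0862 244.8717]
 [321.0743 232.2881]]
```

View pics/w23.png

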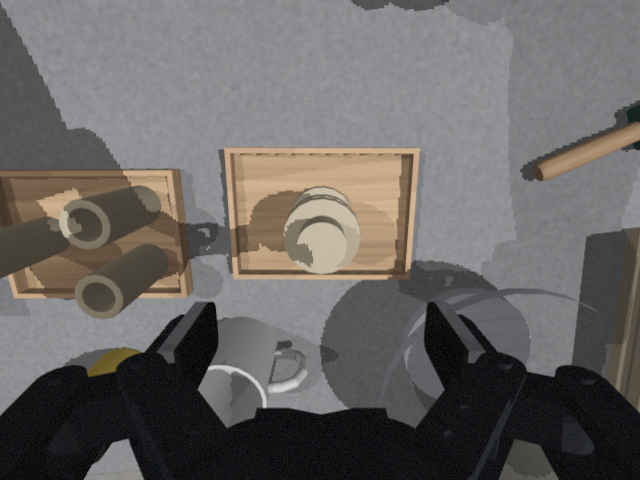

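View pics/scene1.png

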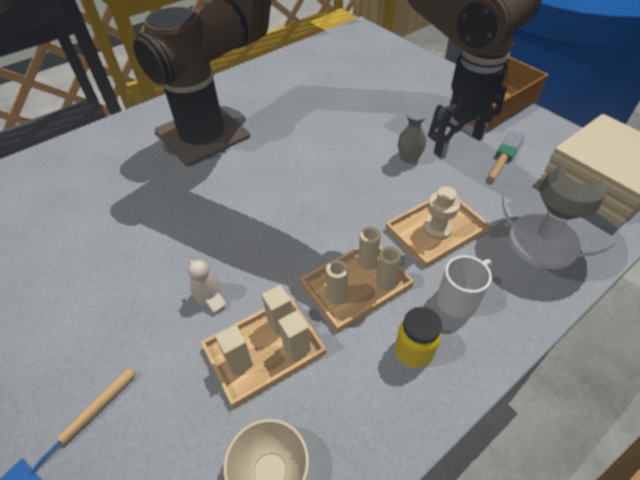

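View pics/top1.png

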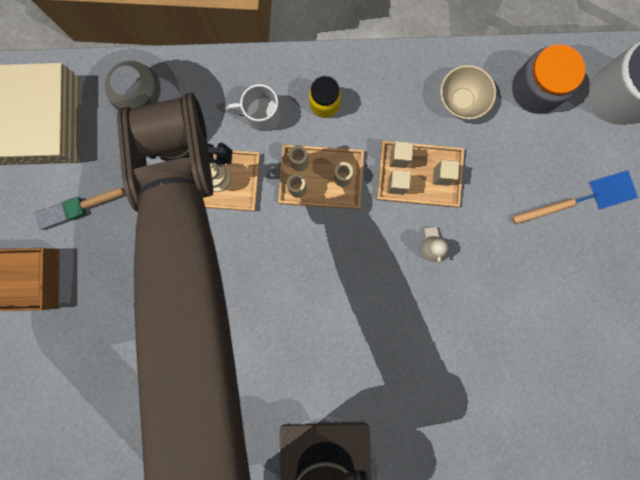

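```bash
python3 - <<'E'
from h import *
import pickle
s=pickle.load(open("scene1.pkl","rb"));w=pickle.load(open("w23.pkl","rb"))
a=cv2.resize(s["frame"][175:265,390:490,::-1],None,fx=6,fy=6,interpolation=cv2.INTER_CUBIC)
cv2.imwrite("pics/s_st.png",a)
cv2.imwrite("pics/w_st.png",cv2.resize(w["frame"][170:290,260:390,::-1],None,fx=5,fy=5,interpolation=cv2.INTER_CUBIC))
print("crown top xy", plane(w,[(323.5,247)],.113), "scene px of axis",proj(s,[[.6338,.2243,z] for z in (.005,.041,.077,.113)]))
E
```

```text
crown top xy [[0.6356 0.2259 0.113 ]] scene px of axis [[436.7108 227.9667]
 [439.7769 216.6836]
 [443.0294 204.7149]
 [446.4858 191.9959]]
```

View pics/s_st.png

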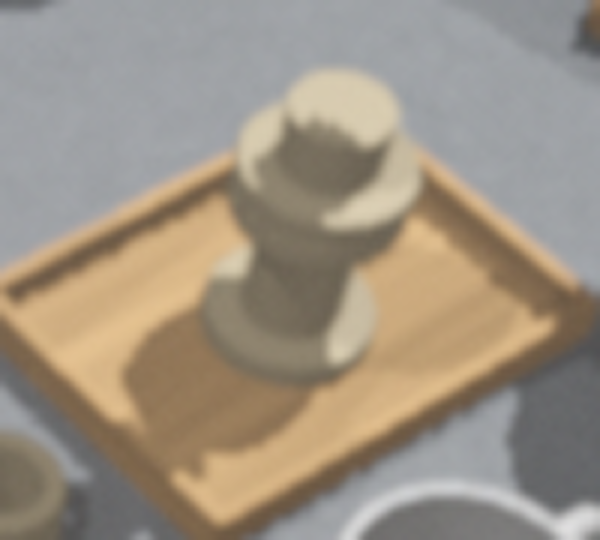

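View pics/w_st.png

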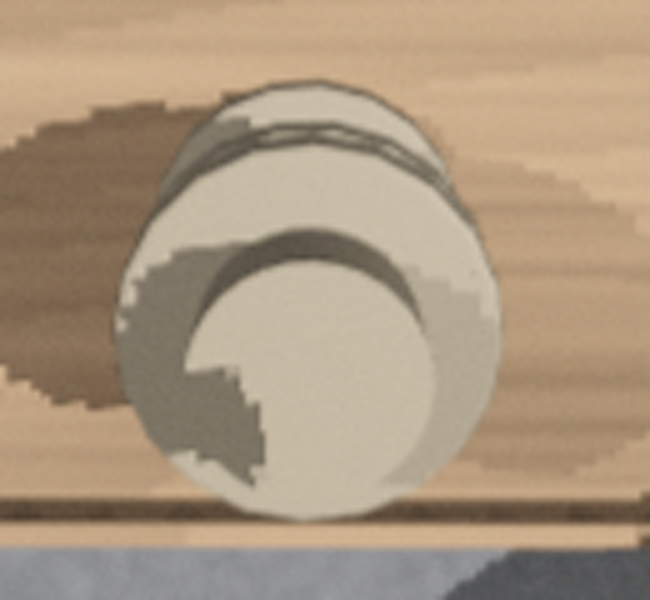

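```bash
python3 -c "
from plant import sign_off
print(sign_off())"
```

```text
the job is handed in; nothing more can be done
None
```

I handed the job in at about 39 s on the robot's clock, well inside the 128 s limit. `sign_off()` gave no verdict.

**Props:** The square prop stands upright in the free half of the square props' tray. After that, I stood the round tube upright in the free half of the round tubes' tray.

**Caps:** The three caps are stacked in the middle of the empty tray, brim down, brim up, brim down. I squeezed each cap in two directions at right angles to centre it in the gripper before lifting it. I released each one only when the force reading showed light contact, 3–5 N.

**Last checks:**
- **Final pictures:** The scene, top and wrist pictures, taken before I handed in, show both props upright in their trays, the stack straight, and the vase and bird upright. The arm hid the vase in the top view, so it is confirmed there only by the scene view. I judged by eye that the vase and bird had not moved.
- **Contact heights:** All three caps met their support within 0.5 mm of the height expected for stacking flush.
- **Disagreements:** A first wrist-camera reading put the top crown about 2 mm off the release point. A closer look at the enlarged picture gave about 1–2 mm, which is near the camera's 2 mm accuracy. Early heights from two views came out up to 8 mm away from the stated ones, mostly within 4 mm.
- **Refused commands:** Early jog calls were refused because every row needs all its keys. None of the refused calls moved the arm.

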